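Start the pack tester against the bench stop and flip the status sign

TASK

Bring the loose wedge-nosed tester under the cover plate so that its flat tail is squarely against the middle of the fixed bench stop, nose and button towards the robot, and, braced there, press its big button fully in, gently, along the button's axis, and keep it in for a good two seconds to start the pack test. Then, to show that a test is running, spin the status sign half a turn so that its cross face looks towards the robot side, square with its stand. Leave the tester parked against the stop and the other things on the bench where they are.

Things in the scene. Friction and masses are not known exactly. Their poses are not given: they have to be found in the camera images.
- tester_center (a point): Centre of the loose grey tester (0.25 to 0.5 kg, slippery glides below), 150 long (x) x 60 wide (y) x 46 mm high; this point is 23 mm up. +x points to the flat tail 75 mm away, -x to the wedge nose. Sides flat, upright. The nose face slopes 30 degrees, from 20 mm height at the tip to the top 45 mm further back. Starts on one side of the dock, the sign on the other.
- button_top (a point): Centre of the outer face of the tester's round black button, 26 mm across, 11 mm proud of the sloped nose face; 58 mm towards the nose from the tester's centre, 42.5 mm above the bench. z points out of the button, 30 degrees from vertical towards the nose; press along -z.
- start_button (a joint): How far the button is pushed in (m): 0 out, 0.008 fully in. Sprung: about 2.5 N to begin moving, 8.5 N fully in. It comes back out when let go.
- stop_face (a point): Fixed aluminium bench stop (fence) 150 wide, 45 mm high: the middle of its flat face on the robot's side, 22 mm above the bench. x points into the stop, away from the robot, y along the stop, z up. Open in front and at the sides.
- plate_edge (a point): Middle of the robot-side edge of the dock's fixed cover plate, at its underside, 172 mm above the bench and 126 mm in front of the stop face (same axes). The plate is 160 wide, 66 deep (towards the stop), 6 mm thick, on two arms 66 mm either side of the middle that run back to posts behind the stop face. A parked tester's button lies just clear of this edge, so an upright tool cannot reach it.
- sign (a joint): Turn of the sign plate on its stand (rad, positive anticlockwise from above), -3.8 to 3.8. Near 0 the round disc faces the robot side (the stand's -x) and the cross the far side; at +3.14 or -3.14 the cross faces the robot side. Light friction: stays where it is left.
- sign_pivot (a point): On the sign's upright pivot axis at the plate's top edge, 154 mm above the bench; axes of the fixed stand (x away from the robot side). Plate 110 wide (along the stand's y at joint 0), 85 high, 8 mm thick, lower edge 69 mm above the bench, pivot through its middle. Disc and cross are 2 mm thick, 38 mm or more below the top edge. Foot 100 x 90 x 14 mm.
- foam_a: Bystander: black foam block 100 x 26 x 34 mm high; origin centre of underside.
- foam_b: Bystander: black foam block 100 x 26 x 34 mm high; origin centre of underside.
- cell_brick: Bystander: brick of 12 cells in black holders, 85 x 65 x 68 mm high; origin centre of underside.
- bms_board: Bystander: circuit board with an aluminium plate, 130 x 70 x 13 mm high; origin centre of underside.
- tape_roll: Bystander: tape roll, 90 mm across, 25 mm high; origin centre of underside.
- driver: Bystander: screwdriver with a black handle lying on the bench, about 200 mm long, under 30 mm high.
- screw_jar: Bystander: small glass jar 60 mm across, 70 mm high; origin centre of underside.
Mind the look-alikes: they are no part of the job. What is shaped like the part that bears sign but blue is not meant. Leave any orange or turquoise look-alike of the part that bears tester_center alone.

How it is judged:
By the outcome, as a careful person would: the job done as asked, in the order asked, and still so for the second after the job is handed in, with the robot touching nothing.
It also fails if it takes over 72 s, if anything falls off the work surface, if the arm or the gripper's body presses on something with over 40 N, if the wrist force passes 120 N, or if a joint passes its speed limit or range.

ROBOT

A 6-joint arm with a two-finger parallel gripper is mounted at the origin on the work surface. World frame = base frame: x ahead of the robot, y to its left, z up, the work surface at z = 0. Lengths are in m, angles in rad, forces in N, time in s.
With the tool pointing down it reaches from about 0.225 to 0.875 m from the base axis. Payload 3.4 kg.
Tool frame: the origin (TCP) lies between the finger pads; the fingertips stand ahead of it and the grasp point (between the pads) lies 3 mm ahead of it (bot.tip_extent is the x of the fingertips in the tool frame, in m); x points along the fingers, z is the direction in which the jaws open and shut, and the axes are right-handed (so a half turn about x gives the same grasp; the last joint's range is limited). The gripper opens to 85 mm and grips with 20 to 120 N. Pads are 22 mm wide; open, the fingers measure 114 mm over their backs; the gripper's body (76 mm by 85 mm) begins 54 mm behind the grasp point. The pads swing forward as they close: fully open they stand 13 mm farther back than shut.
Start: joints at [1.008, 0.276, 1.505, -0, 1.361, -0.121], TCP at [0.246, 0.52, 0.253] pointing down, gripper open.
Joint ranges: [-2.89, 2.89], [-0.75, 2.08], [0.22, 2.7], [-1.18, 4.32], [0.11, 2.71], [-2.7, 2.7]. Speed limits (rad/s): [2.57, 2.57, 3.14, 3.14, 3.14, 3.14].

INTERFACE

Orientations are given as a unit quaternion [w, x, y, z].
In Python, from workcell import bot, eyes gives the robot as it stands.
- The arm moves only by the tool jog_arm, never from a script. Its argument "targets" is a list of rows, each a list of 7 numbers: the turn, a rotation vector about the tool's x, y, z in rad, then the shift along the tool's x, y, z in mm, then the closure, from -1 (fully open) to 1 (shut), so that 0 is half open. A call has 1 to 20 rows; each row is the pose to reach, as a shift and turn from the pose commanded when the call began, along the tool's axes at that moment; what a row does not reach only later rows make up. A row lasts 1/10 s, in which the tool goes at most 50 mm and 8.59 degrees, less where a joint would pass 70% of its speed; a pose out of reach is approached as far as the arm can. A call with a gripper value outside its range is refused whole. The fingers move at their own pace and stop on an object; the grip force is fixed at half the most. Time passes only in rows, so rows that repeat a pose let the fingers close. It gives the time, the measured TCP pose, the force and the opening at its end, in the units of the state.
- bot.get_state(): the state, without advancing time (a new reading comes with each control period).
- eyes.grab_frame(name): name is "side" or "top" or "wrist"; returns a dict with "image" (400x640x3 uint8, red, green, blue), "range_z" (400x640 float32, m along the optical axis (not along the pixel's ray), 0 where there is no reading), "mtx" (3x3 intrinsics, pixels), "extrinsics" (4x4, takes a point from world to camera coordinates); the wrist camera has in their place "mount" (4x4, takes a point from camera to tool coordinates, whose origin is the TCP and whose axes are the tool frame's). Camera axes: x right, y down, z forward; pixel columns grow to the right and rows downward; lengths in m; the calibration is good to about 2 mm. A picture is of the moment at which its call begins: read the wrist's pose just before it.
- bot.hand_in(): hands the job in, once; it reports no verdict.
The state is a dict: "t": time; "q": joint angles; "qd": joint speeds; "effort": joint torques, N m; "eef_pos": TCP position; "eef_rot": TCP orientation; "wrist_force": force on the tool from outside, world axes, zero at the start; "ft_torque": the same for the moment, N m; "width": finger opening in m.
Only numpy, scipy, OpenCV 4.12 (cv2) and the standard library are available. Lean on these libraries where they do the work, as an engineer would, in place of code of your own. Each camera call takes 0.05 s, during which the arm holds its last target.

## Working session

There is one attempt and no reset: what is moved stays moved. The work goes in short steps, Python scripts to look and compute and a tool call to move; the robot and the scene stay as the last step left them, time stands still between calls to the robot, and variables do not carry over. Pictures are saved under pics/ and viewed, and the job is handed in when it is done.

Besides the shell and the picture viewer there is one more tool, called after "Request:" in YAML: its name, and indented under it one key for each argument. jog_arm: Moves the arm, as the interface text tells. Its arguments: {"type":"object","properties":{"targets":{"type":"array"}},"required":["targets"]}

```bash
mkdir -p pics; ls
cat > h.py <<'E'
import numpy as np, cv2
from workcell import bot, eyes
def save(f,n): cv2.imwrite('pics/'+n+'.png', cv2.cvtColor(f['image'],cv2.COLOR_RGB2BGR))
def pts(f, T=None):
    z=f['range_z']; K=f['mtx']; v,u=np.mgrid[0:400,0:640]
    P=np.stack([(u-K[0,2])/K[0,0]*z,(v-K[1,2])/K[1,1]*z,z],-1)
    if T is None: T=np.linalg.inv(f['extrinsics'])
    return P@T[:3,:3].T+T[:3,3]
E
python3 - <<'E'
from h import *
import pickle
s=bot.get_state(); print(s, bot.tip_extent)
for n in ['side','top','wrist']:
    f=eyes.grab_frame(n); save(f,n+'0'); pickle.dump((s,f),open(n+'0.pkl','wb'))
    print(n,f.get('extrinsics',f.get('mount')),f['mtx'])
E
```

```text
pics
{'t': 0.0, 'q': array([ 1.00798619e+00,  2.76593865e-01,  1.50612353e+00,  4.94238333e-05,
        1.36068186e+00, -1.21005090e-01]), 'qd': array([-1.03595067e-03,  4.18423833e-04,  9.82999341e-04,  4.08653691e-04,
        6.47900910e-04,  1.80563356e-05]), 'effort': array([-1.12314126e-04, -4.16773868e+01, -2.45807683e+01,  6.87454735e-05,
        1.10008079e-02,  1.98621467e-05]), 'eef_pos': array([0.24559047, 0.51938737, 0.25244414]), 'eef_rot': array([ 0.59682265, -0.37855029,  0.59799118,  0.37803301]), 'wrist_force': array([ 0.12263191, -0.07981589,  0.53523911]), 'ft_torque': array([-0.00535441,  0.05322203, -0.01873054]), 'width': 0.0855858700786471} 0.022
side [[-0.97440511 -0.22392404  0.01981686  0.47600052]
 [-0.1807757   0.72813311 -0.6611674   0.21553273]
 [ 0.13362196 -0.6478273  -0.74997664  1.70913877]
 [ 0.          0.          0.          1.        ]] [[442.05126756   0.         318.69035377]
 [  0.         442.05126756 202.42801327]
 [  0.           0.           1.        ]]
top [[ 2.51891068e-02 -9.99682625e-01 -3.98423191e-04 -9.06834534e-02]
 [-9.92453750e-01 -2.49591132e-02 -1.20052474e-01  5.30793428e-01]
 [ 1.20004428e-01  3.41943117e-03 -9.92767468e-01  1.15046449e+00]
 [ 0.00000000e+00  0.00000000e+00  0.00000000e+00  1.00000000e+00]] [[375.38091271   0.         319.12109532]
 [  0.         375.38091271 199.96495789]
 [  0.           0.           1.        ]]
wrist [[-3.17722584e-05 -3.01165643e-01  9.53571840e-01 -1.20950765e-01]
 [ 1.01013907e-03 -9.53571364e-01 -3.01165459e-01  7.73384988e-02]
 [ 9.99999489e-01  9.53671463e-04  3.34516298e-04  1.92208106e-04]
 [ 0.00000000e+00  0.00000000e+00  0.00000000e+00  1.00000000e+00]] [[298.56552762   0.         322.5076013 ]
 [  0.         298.56552762 202.99978868]
 [  0.           0.           1.        ]]
```

View pics/side0.png

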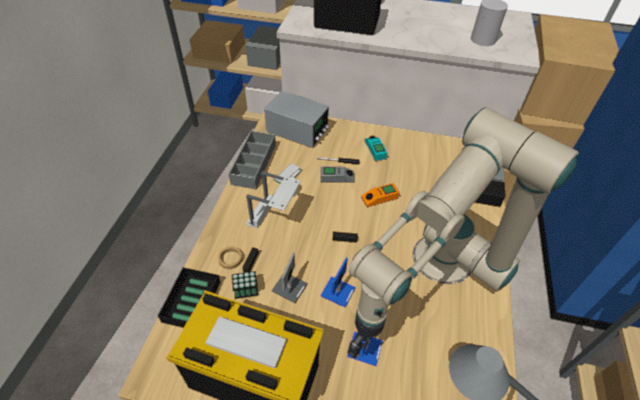

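View pics/top0.png

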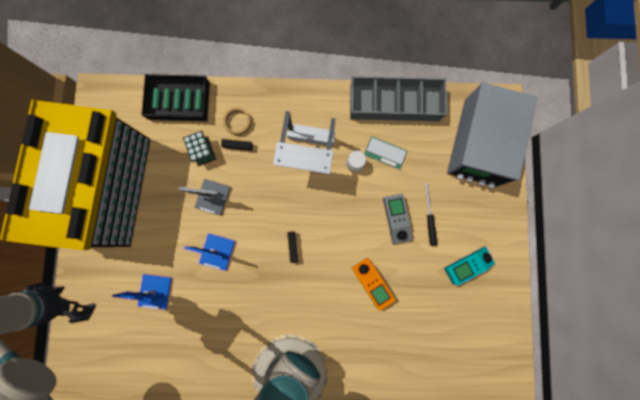

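View pics/wrist0.png

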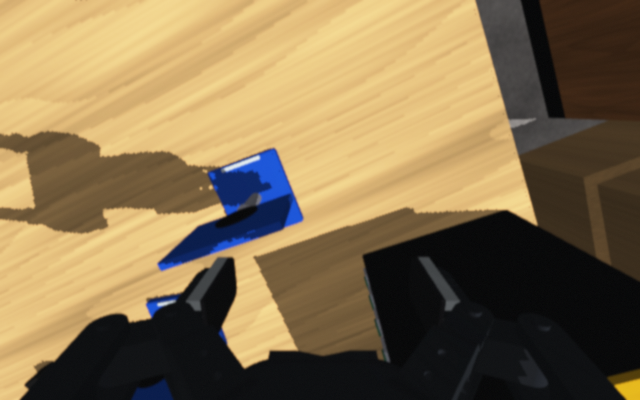

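The side and top views show the grey tester at top px (398,218) with its button at the lower end. The dock plate is at (303,158) and the grey sign at (210,195). The screw jar is at (357,160) and the board at (385,150). Next I'll measure these.

Run:
```python
from h import *
import pickle
s,f=pickle.load(open('top0.pkl','rb'))
P=pts(f)
im=cv2.cvtColor(f['image'],cv2.COLOR_RGB2BGR)
c=im[80:280,160:460]; cv2.imwrite('pics/topz.png',cv2.resize(c,(800,533),interpolation=cv2.INTER_CUBIC))
# height map
z=P[...,2]; h=(np.clip(z,0,.25)/.25*255).astype(np.uint8)
cv2.imwrite('pics/toph.png',cv2.resize(cv2.applyColorMap(h,cv2.COLORMAP_JET)[80:280,160:460],(800,533),interpolation=cv2.INTER_NEAREST))
s,g=pickle.load(open('side0.pkl','rb'))
im=cv2.cvtColor(g['image'],cv2.COLOR_RGB2BGR)
cv2.imwrite('pics/sidez.png',cv2.resize(im[120:320,200:440],(720,600),interpolation=cv2.INTER_CUBIC))
```

```text
(no output)
```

View pics/topz.png

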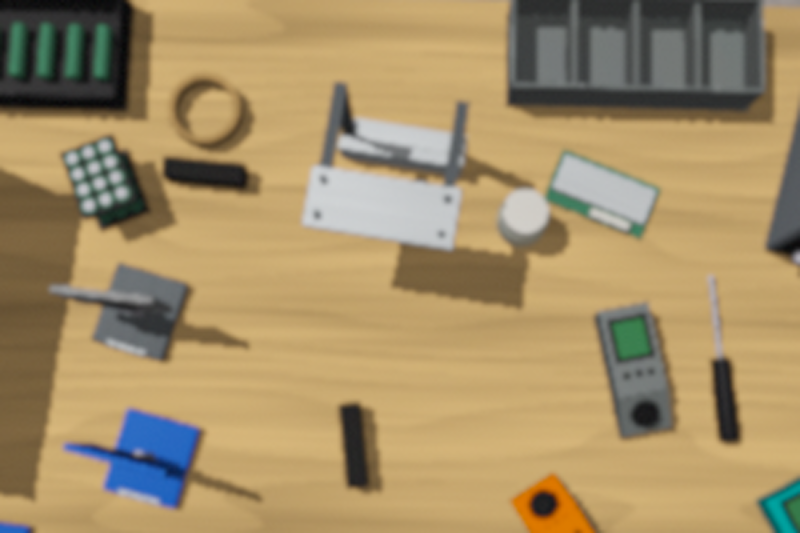

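View pics/toph.png

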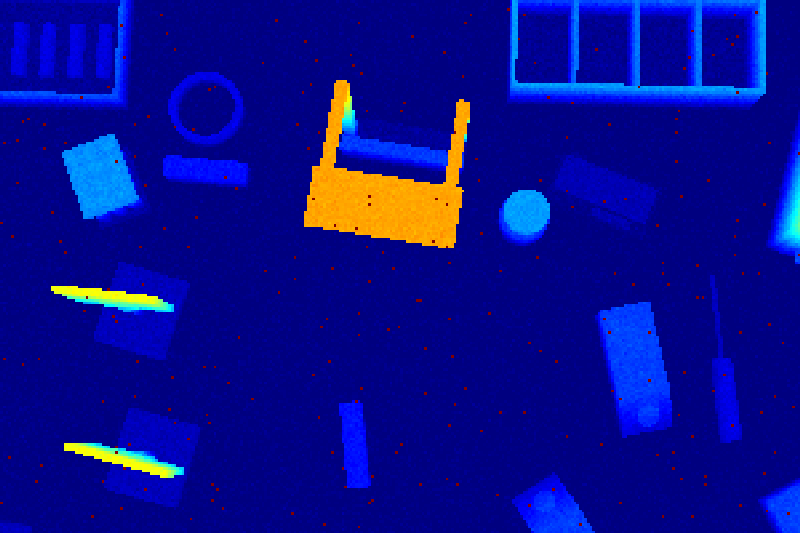

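View pics/sidez.png

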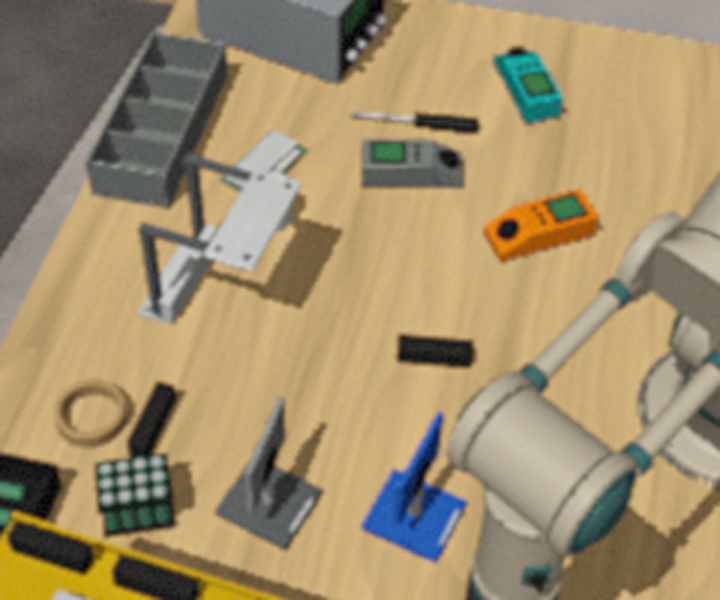

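Run:
```python
from h import *
import pickle
s,f=pickle.load(open('top0.pkl','rb'))
P=pts(f)
s,g=pickle.load(open('side0.pkl','rb')); Q=pts(g)
def box(u0,u1,v0,v1): # zoomed px -> orig
    k=2.6667; return slice(int(80+v0/k),int(80+v1/k)),slice(int(160+u0/k),int(160+u1/k))
def rect(P,sl,z0,z1,name):
    p=P[sl].reshape(-1,3); p=p[(p[:,2]>z0)&(p[:,2]<z1)]
    # outlier removal by median
    m=np.median(p,0); p=p[np.linalg.norm(p-m,axis=1)<.16]
    r=cv2.minAreaRect((p[:,:2]*1000).astype(np.float32)); print(name,len(p),'zmed %.4f'%np.median(p[:,2]),r, 'mean',p.mean(0).round(4))
    return p
rect(P,box(290,475,160,255),.165,.19,'plate')
rect(P,box(320,480,70,250),.165,.19,'plate+arms')
rect(P,box(325,470,110,180),.036,.055,'fence')
rect(P,box(590,685,290,450),.04,.055,'tester top')
rect(P,box(590,685,290,450),.015,.055,'tester all')
rect(P,box(40,195,270,330),.12,.165,'sign plate')
rect(P,box(90,195,255,370),.008,.02,'sign foot')
rect(P,box(490,560,180,250),.055,.08,'jar')
rect(P,box(540,670,140,240),.006,.02,'bms')
rect(P,box(330,375,395,495),.025,.04,'foamb')
rect(P,box(155,255,150,190),.025,.04,'foama')
# tester plan with K
p=P[box(60,185,270,330)].reshape(-1,3);
# in side view
print('side')
for n,sl,z0,z1 in [('plate',np.s_[170:220,255:305],.165,.19),('fence',np.s_[190:230,245:275],.036,.055),('tester',np.s_[160:186,315:358],.04,.055),('testerall',np.s_[160:186,315:358],.012,.055),('sign',np.s_[245:295,275:305],.075,.16),('foot',np.s_[270:305,270:310],.008,.02),('sgntop',np.s_[245:295,275:305],.14,.16)]:
    p=rect(Q,sl,z0,z1,n)
```

```text
plate 1388 zmed 0.1784 ((650.469482421875, -32.17610168457031), (159.57955932617188, 96.38233184814453), 82.42849731445312) mean [ 0.6374 -0.0323  0.1784]
plate+arms 1570 zmed 0.1784 ((682.454833984375, -39.669105529785156), (153.6586456298828, 161.53565979003906), 82.22879791259766) mean [ 0.6521 -0.036   0.1784]
fence 243 zmed 0.0448 ((743.1441040039062, -45.09015655517578), (148.9745635986328, 32.96184158325195), 81.69416046142578) mean [ 0.7369 -0.034   0.0447]
tester top 764 zmed 0.0465 ((486.61968994140625, -324.76654052734375), (142.01885986328125, 61.128204345703125), 13.276833534240723) mean [ 0.4948 -0.3222  0.0464]
tester all 996 zmed 0.0455 ((482.9305725097656, -325.639404296875), (149.31259155273438, 61.60482406616211), 12.690889358520508) mean [ 0.4828 -0.323   0.0425]
sign plate 164 zmed 0.1533 ((538.6638793945312, 265.461181640625), (110.15937042236328, 9.088603973388672), 84.69227600097656) mean [0.5379 0.2623 0.1485]
sign foot 707 zmed 0.0148 ((529.9645385742188, 268.546875), (91.67940521240234, 119.6714859008789), 74.4722671508789) mean [0.5366 0.2634 0.0147]
jar 2
[... 982 characters left out ...]
 (142.51747131347656, 68.24170684814453), 9.131372451782227) mean [ 0.4918 -0.3182  0.0477]
testerall 548 zmed 0.0413 ((479.41424560546875, -357.7633972167969), (167.0342559814453, 145.43495178222656), 10.001644134521484) mean [ 0.4785 -0.3263  0.0372]
sign 251 zmed 0.1273 ((536.5047607421875, 268.9326171875), (112.41246032714844, 11.201401710510254), 84.55187225341797) mean [0.5357 0.2743 0.1252]
foot 461 zmed 0.0153 ((537.951416015625, 265.0362548828125), (144.4097137451172, 142.0074920654297), 13.775285720825195) mean [0.5325 0.2747 0.0149]
sgntop 95 zmed 0.1537 ((537.3402099609375, 267.7817077636719), (110.31986999511719, 10.117082595825195), 85.4671859741211) mean [0.5371 0.2716 0.153 ]
```

Run:
```python
from h import *
import pickle
from scipy.spatial.transform import Rotation as R
s,f=pickle.load(open('top0.pkl','rb')); P=pts(f)
s,g=pickle.load(open('side0.pkl','rb')); Q=pts(g)
q=s['eef_rot']; print('tool axes\n',R.from_quat(q,scalar_first=True).as_matrix().round(3))
def sel(X,x0,x1,y0,y1,z0,z1):
    p=X.reshape(-1,3); return p[(p[:,0]>x0)&(p[:,0]<x1)&(p[:,1]>y0)&(p[:,1]<y1)&(p[:,2]>z0)&(p[:,2]<z1)]
def edges(p,yaw,name,a=1,b=99):
    c,s_=np.cos(yaw),np.sin(yaw); u=p[:,:2]@[c,s_]; v=p[:,:2]@[-s_,c]
    lo=np.percentile(np.c_[u,v],[0.5,99.5],axis=0); print(name,len(p),'along',lo[:,0].round(4),'cross',lo[:,1].round(4),'ctr world',(lo.mean(0)@np.array([[c,s_],[-s_,c]])).round(4))
def bestyaw(p,rng):
    # min area via robust percentiles
    best=min(((lambda d:(d[1]-d[0]).prod())(np.percentile(np.c_[p[:,:2]@[np.cos(a),np.sin(a)],p[:,:2]@[-np.sin(a),np.cos(a)]],[1,99],axis=0)),a) for a in rng)
    return best[1]
for nm,X in(('top',P),('side',Q)):
    pl=sel(X,.56,.9,-.2,.12,.168,.19); a=bestyaw(pl,np.radians(np.arange(-14,0,.2))); print(nm,'dock yaw',np.degrees(a)); edges(pl,np.radians(-7.7),'plate')
    fe=sel(X,.69,.8,-.2,.12,.036,.055); edges(fe,np.radians(-7.7),'fence')
    te=sel(X,.39,.58,-.40,-.25,.04,.055); a=bestyaw(te,np.radians(np.arange(3,20,.2)));print('tester yaw',np.degrees(a)); edges(te,a,'tester')
    si=sel(X,.5,.6,.19,.34,.12,.165); c=si[:,:2]-si[:,:2].mean(0); ev=np.linalg.svd(c,full_matrices=False)[2][0]; print('sign line dir',np.degrees(np.arctan2(ev[1],ev[0]))%180-90)
    edges(si,np.radians(np.degrees(np.arctan2(ev[1],ev[0]))%180-90),'sign')
    fo=sel(X,.46,.62,.19,.35,.010,.018); a=bestyaw(fo,np.radians(np.arange(-30,0,.2)));print('foot yaw',np.degrees(a)); edges(fo,a,'foot')
p=sel(P,.4,.6,-.5,-.36,.008,.04); print('driver',p.min(0),p.max(0))
```

```text
tool axes
 [[-0.001 -0.904  0.428]
 [-0.002  0.428  0.904]
 [-1.     0.    -0.002]]
top dock yaw -8.20000000000002
plate 1649 along [0.6013 0.7585] cross [-0.0235  0.1342] ctr world [ 0.6812 -0.0363]
fence 243 along [0.726  0.7561] cross [-0.0189  0.1291] ctr world [ 0.7417 -0.0447]
tester yaw 12.200000000000008
tester 764 along [0.3393 0.4773] cross [-0.4497 -0.3898] ctr world [ 0.4878 -0.324 ]
sign line dir -4.877551674454665
sign 164 along [0.5103 0.5187] cross [0.2553 0.3653] ctr world [0.539  0.2654]
foot yaw -15.400000000000054
foot 632 along [0.4002 0.499 ] cross [0.3541 0.4425] ctr world [0.5392 0.2646]
side dock yaw -7.600000000000024
plate 737 along [0.5995 0.7576] cross [-0.0227  0.1369] ctr world [ 0.6801 -0.0343]
fence 133 along [0.724  0.7559] cross [-0.0161  0.1342] ctr world [ 0.7412 -0.0406]
tester yaw 11.600000000000009
tester 290 along [0.3441 0.4814] cross [-0.4467 -0.3795] ctr world [ 0.4874 -0.3216]
sign line dir -5.498375346726704
sign 153 along [0.5036 0.5139] cross [0.2641 0.3728] ctr world [0.5369 0.2683]
foot yaw -17.000000000000046
foot 344 along [0.3848 0.5177] cross [0.3655 0.464 ] ctr world [0.5528 0.2647]
driver [ 0.40093119 -0.45187333  0.00919552] [ 0.59855467 -0.36004548  0.03998985]
```

```bash
cat >> h.py <<'E'
from scipy.spatial.transform import Rotation as R
def toolR(yaw_deg,tilt_deg):
    # heading yaw, tilt from vertical; y (camera side) towards the robot/low
    h=np.array([np.cos(np.radians(yaw_deg)),np.sin(np.radians(yaw_deg)),0]);k=np.array([0,0,1.]);t=np.radians(tilt_deg)
    x=np.sin(t)*h-np.cos(t)*k; y=-np.cos(t)*h-np.sin(t)*k
    return np.c_[x,y,np.cross(x,y)]
def go(pos,Rt,ahead=0.0):
    "pos: world point to be reached by the point 'ahead' m ahead of TCP"
    s=bot.get_state(); R0=R.from_quat(s['eef_rot'],scalar_first=True).as_matrix(); p=np.array(pos)-Rt[:,0]*ahead
    sh=R0.T@(p-s['eef_pos'])*1000; rv=R.from_matrix(R0.T@Rt).as_rotvec()
    print('t %.2f row rot'%s['t'],rv.round(4),'shift',sh.round(1),'rows>=',max(np.linalg.norm(sh)/50,np.degrees(np.linalg.norm(rv))/8.59).round(1))
def where():
    s=bot.get_state(); print('t %.2f'%s['t'],'pos',s['eef_pos'].round(4),'q',s['q'].round(3),'F',s['wrist_force'].round(2),'w %.4f'%s['width'],'tip',bot.tip_extent)
    print(R.from_quat(s['eef_rot'],scalar_first=True).as_matrix().round(3).tolist())
def dock(u,v,z,yaw=-7.7):
    "u toward stop from stop face, v along"
    c,s=np.cos(np.radians(yaw)),np.sin(np.radians(yaw)); U=.7265+u;V=.0557+v
    return np.array([U*c-V*s,U*s+V*c,z])
E
python3 - <<'E'
from h import *
C=np.array([.482,-.3255,0]);y=12.4;h=np.array([np.cos(np.radians(y)),np.sin(np.radians(y)),0])
Rt=toolR(y,40)
g=C-.025*h+[0,0,.028]
go(g-Rt[:,0]*.14,Rt,.003)
E
```

```text
t 0.15 row rot [-0.6305 -0.2309 -0.6729] shift [ 116.1 -482.4 -734.2] rows>= 17.7
```

Request:
jog_arm:
  targets:
    - [-0.63,-0.23,-0.673,0,-482,-734,-1]
    - [-0.63,-0.23,-0.673,0,-482,-734,-1]
    - [-0.63,-0.23,-0.673,0,-482,-734,-1]
    - [-0.63,-0.23,-0.673,0,-482,-734,-1]
    - [-0.63,-0.23,-0.673,0,-482,-734,-1]
    - [-0.63,-0.23,-0.673,0,-482,-734,-1]
    - [-0.63,-0.23,-0.673,0,-482,-734,-1]
    - [-0.63,-0.23,-0.673,0,-482,-734,-1]
    - [-0.63,-0.23,-0.673,0,-482,-734,-1]
    - [-0.63,-0.23,-0.673,0,-482,-734,-1]
    - [-0.63,-0.23,-0.673,0,-482,-734,-1]
    - [-0.63,-0.23,-0.673,0,-482,-734,-1]
    - [-0.63,-0.23,-0.673,0,-482,-734,-1]
    - [-0.63,-0.23,-0.673,0,-482,-734,-1]
    - [-0.63,-0.23,-0.673,0,-482,-734,-1]
    - [-0.63,-0.23,-0.673,0,-482,-734,-1]
    - [-0.63,-0.23,-0.673,0,-482,-734,-1]
    - [-0.63,-0.23,-0.673,0,-482,-734,-1]
    - [-0.63,-0.23,-0.673,0,-482,-734,-1]
    - [-0.63,-0.23,-0.673,0,-482,-734,-1]

```text
t: 2.15
eef_pos: [0.3967, -0.0273, 0.2893]
eef_rot: [-0.6, 0.664, -0.256, -0.365]
wrist_force: [-0.3, 0.6, 0.2]
width: 0.0856
```

Run:
```python
from h import *
where()
C=np.array([.482,-.3255,0]);y=12.4;h=np.array([np.cos(np.radians(y)),np.sin(np.radians(y)),0])
Rt=toolR(y,40); print(Rt.round(3).tolist())
f=eyes.grab_frame('wrist'); save(f,'w1')
```

```text
t 2.15 pos [ 0.3967 -0.0273  0.2893] q [-0.665 -0.325  2.172  0.605  0.909 -2.704] F [-0.34  0.56  0.24] w 0.0856 tip 0.022
[[0.603, -0.778, -0.177], [0.098, -0.148, 0.984], [-0.792, -0.611, -0.013]]
[[0.628, -0.748, -0.215], [0.138, -0.164, 0.977], [-0.766, -0.643, -0.0]]
```

View pics/w1.png

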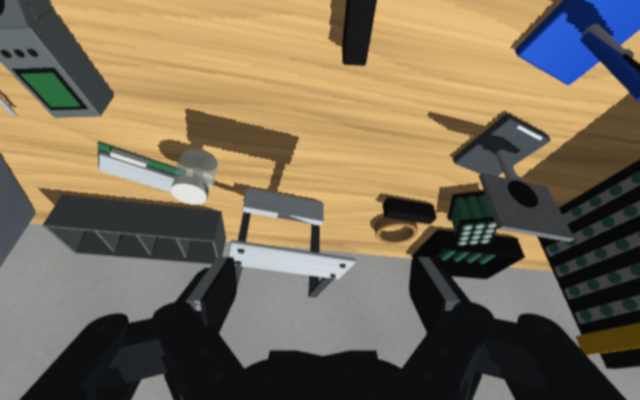

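The wrist camera shows the tester at upper left and the dock in the middle. Joint 6 has reached its limit with this tilt (−2.704). I'll pick the tester up with the tool vertical and change to a tilted grasp in front of the dock.

Run:
```python
from h import *
go([.482,-.3255,.15],toolR(12.4,0),.003)
```

```text
t 2.20 row rot [-0.0342 -0.0318  0.6615] shift [ 132.5   66.5 -301.2] rows>= 6.7
```

Request:
jog_arm:
  targets:
    - [-0.034,-0.032,0.66,0,0,0,-1]
    - [-0.034,-0.032,0.66,0,0,0,-1]
    - [-0.034,-0.032,0.66,0,0,0,-1]
    - [-0.034,-0.032,0.66,0,0,0,-1]
    - [-0.034,-0.032,0.66,0,0,0,-1]
    - [-0.034,-0.032,0.66,132,66,-301,-1]
    - [-0.034,-0.032,0.66,132,66,-301,-1]
    - [-0.034,-0.032,0.66,132,66,-301,-1]
    - [-0.034,-0.032,0.66,132,66,-301,-1]
    - [-0.034,-0.032,0.66,132,66,-301,-1]
    - [-0.034,-0.032,0.66,132,66,-301,-1]
    - [-0.034,-0.032,0.66,132,66,-301,-1]
    - [-0.034,-0.032,0.66,132,66,-301,-1]
    - [-0.034,-0.032,0.66,132,66,-301,-1]
    - [-0.034,-0.032,0.66,132,66,-301,-1]
    - [-0.034,-0.032,0.66,132,66,-301,-1]

```text
t: 3.8
eef_pos: [0.478, -0.3182, 0.1491]
eef_rot: [0.442, -0.55, 0.441, 0.554]
wrist_force: [0.4, 0.6, -0.1]
width: 0.0849
```

Run:
```python
from h import *
where()
s=bot.get_state()
f=eyes.grab_frame('wrist'); save(f,'w2')
T=np.eye(4);T[:3,:3]=R.from_quat(s['eef_rot'],scalar_first=True).as_matrix();T[:3,3]=s['eef_pos']
W=pts(f,T@f['mount']).reshape(-1,3)
ok=(f['range_z'].reshape(-1)>.05)&(W[:,0]>.38)&(W[:,0]<.6)&(W[:,1]>-.42)&(W[:,1]<-.25)&(W[:,2]>.040)&(W[:,2]<.06)
p=W[ok]; print(len(p),np.median(p[:,2]),cv2.minAreaRect((p[:,:2]*1000).astype(np.float32)))
go([.482,-.3255,.027],toolR(12.4,0),.003)
```

```text
t 3.80 pos [ 0.478  -0.3182  0.1491] q [-7.090e-01  3.530e-01  1.663e+00  1.000e-03  1.131e+00 -2.503e+00] F [ 0.43  0.56 -0.14] w 0.0849 tip 0.022
[[-0.003, -0.976, -0.22], [0.005, -0.22, 0.975], [-1.0, 0.002, 0.005]]
10669 0.046553047169678535 ((486.64593505859375, -323.19647216796875), (140.51097106933594, 60.086856842041016), 12.724773406982422)
t 3.85 row rot [ 0.0055  0.0049 -0.0022] shift [119.1  -2.5  -8.4] rows>= 2.4
```

View pics/w2.png

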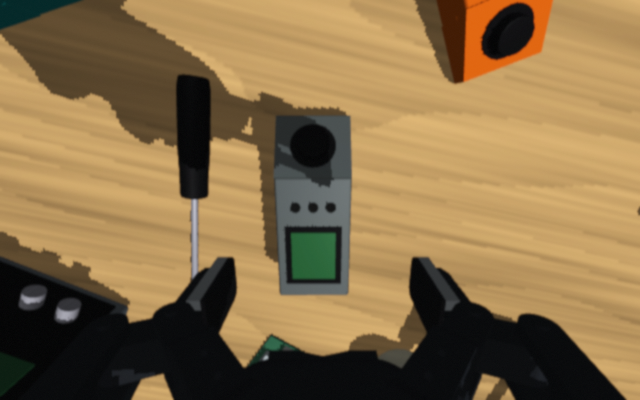

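Request:
jog_arm:
  targets:
    - [0.005,0.005,-0.002,0,-2.5,-7.5,-1]
    - [0.005,0.005,-0.002,40,-2.5,-7.5,-1]
    - [0.005,0.005,-0.002,80,-2.5,-7.5,-1]
    - [0.005,0.005,-0.002,119,-2.5,-7.5,-1]
    - [0.005,0.005,-0.002,119,-2.5,-7.5,-1]
    - [0.005,0.005,-0.002,119,-2.5,-7.5,-1]
    - [0.005,0.005,-0.002,119,-2.5,-7.5,0.6]
    - [0.005,0.005,-0.002,119,-2.5,-7.5,0.6]
    - [0.005,0.005,-0.002,119,-2.5,-7.5,0.6]
    - [0.005,0.005,-0.002,119,-2.5,-7.5,0.6]
    - [0.005,0.005,-0.002,119,-2.5,-7.5,0.6]
    - [0.005,0.005,-0.002,119,-2.5,-7.5,0.6]
    - [0.005,0.005,-0.002,119,-2.5,-7.5,0.6]
    - [0.005,0.005,-0.002,119,-2.5,-7.5,0.6]

```text
t: 5.25
eef_pos: [0.4831, -0.3267, 0.0318]
eef_rot: [-0.443, 0.552, -0.443, -0.55]
wrist_force: [0.7, 0.7, 6.3]
width: 0.0594
```

Run:
```python
from h import *
where()
# lifted 5mm, to pre-dock poses
p1=[.53,-.10,.030]; go(p1,toolR(0,0),.003)
go(dock(-.185,0,.030),toolR(-7.7,0),.003); print(dock(-.185,0,.03), dock(-.075,0,.023))
```

```text
t 5.25 pos [ 0.4831 -0.3267  0.0318] q [-0.714  0.489  1.786 -0.     0.864 -2.5  ] F [0.69 0.68 6.28] w 0.0594 tip 0.022
[[0.003, -0.977, -0.214], [-0.002, -0.214, 0.977], [-1.0, -0.002, -0.003]]
t 5.25 row rot [ 0.2156 -0.0028  0.0025] shift [ -1.7 -94.4 211.4] rows>= 4.6
t 5.25 row rot [ 0.35   -0.0026  0.0026] shift [  -1.8 -125.8  289.1] rows>= 6.3
[ 0.54408043 -0.01735576  0.03      ] [ 0.65308859 -0.03209424  0.023     ]
```

Request:
jog_arm:
  targets:
    - [0,0,0,-8,0,0,0.6]
    - [0,0,0,-8,0,0,0.6]
    - [0.1,0,0,-8,-38,95,0.6]
    - [0.2,0,0,-8,-70,175,0.6]
    - [0.35,-0.002,0.002,-8,-116,292,0.6]
    - [0.35,-0.002,0.002,-8,-116,292,0.6]
    - [0.35,-0.002,0.002,-8,-116,292,0.6]
    - [0.35,-0.002,0.002,-8,-116,292,0.6]
    - [0.35,-0.002,0.002,-8,-116,292,0.6]
    - [0.35,-0.002,0.002,-8,-116,292,0.6]
    - [0.35,-0.002,0.002,-8,-116,292,0.6]
    - [0.35,-0.002,0.002,-8,-116,292,0.6]
    - [0.35,-0.002,0.002,-4,-116,292,0.6]
    - [0.35,-0.002,0.002,-1,-116,292,0.6]
    - [0.35,-0.002,0.002,-1,-116,292,0.6]
    - [0.35,-0.002,0.002,-1,-116,292,0.6]

```text
t: 6.85
eef_pos: [0.5329, -0.0169, 0.0318]
eef_rot: [0.533, -0.464, 0.533, 0.466]
wrist_force: [-3.0, -0.3, 7.7]
width: 0.0593
```

Run:
```python
from h import *
where()
f=eyes.grab_frame('top'); im=cv2.cvtColor(f['image'],cv2.COLOR_RGB2BGR)
cv2.imwrite('pics/top1.png',cv2.resize(im[80:280,160:460],(800,533),interpolation=cv2.INTER_CUBIC))
f=eyes.grab_frame('side'); im=cv2.cvtColor(f['image'],cv2.COLOR_RGB2BGR)
cv2.imwrite('pics/side1.png',cv2.resize(im[120:320,200:440],(720,600),interpolation=cv2.INTER_CUBIC))
```

```text
t 6.85 pos [ 0.5329 -0.0169  0.0318] q [-0.163  0.435  1.895  0.002  0.814 -1.599] F [-2.97 -0.31  7.72] w 0.0593 tip 0.022
[[-0.001, -0.991, 0.135], [0.002, 0.135, 0.991], [-1.0, 0.002, 0.001]]
```

View pics/top1.png

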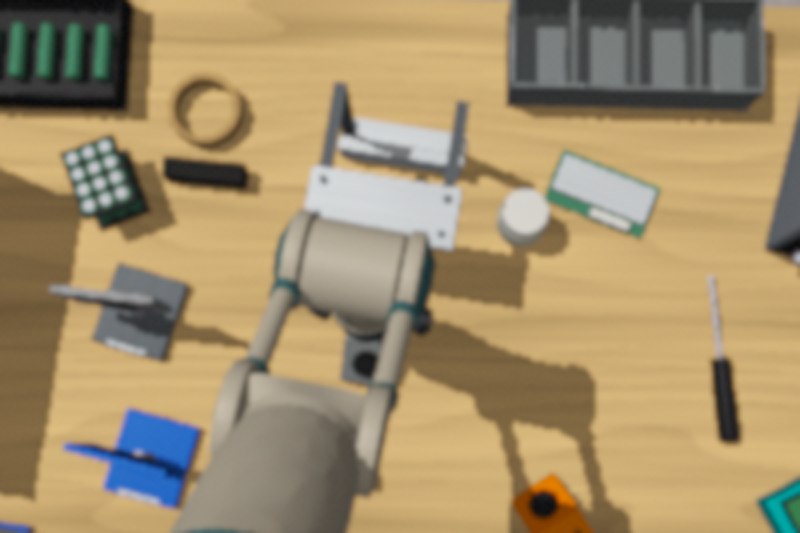

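View pics/side1.png

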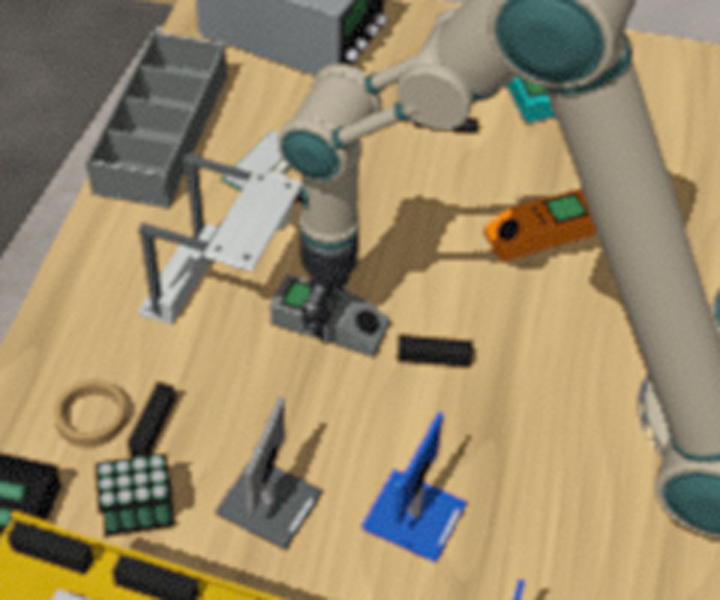

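Top and side views show the tester held square in front of the dock (button at top zoom px (365,362)), with the bystanders undisturbed. I'll fit a simple kinematic model to see which tilts are reachable there.

```bash
cat > kin.py <<'E'
import numpy as np
from scipy.optimize import least_squares
from scipy.spatial.transform import Rotation as R
D=[([1.00798619,.276593865,1.50612353,0,1.36068,-.121],[.24559047,.51938737,.25244414],[0.59682265,-0.37855029,0.59799118,0.37803301]),
([-.665,-.325,2.172,.605,.909,-2.704],[.3967,-.0273,.2893],[-0.6,0.664,-0.256,-0.365]),
([-.709,.353,1.663,.001,1.131,-2.503],[.478,-.3182,.1491],[0.442,-0.55,0.441,0.554]),
([-.714,.489,1.786,0,.864,-2.5],[.4831,-.3267,.0318],[-0.443,0.552,-0.443,-0.55]),
([-.163,.435,1.895,.002,.814,-1.599],[.5329,-.0169,.0318],[0.533,-0.464,0.533,0.466])]
def ry(a):return R.from_euler('y',a).as_matrix()
def rz(a):return R.from_euler('z',a).as_matrix()
def fk(q,p):
    h,a1,L1,L2,Lt,e,yo=p
    Rr=rz(q[0]); P=Rr@[a1,yo,h]; Rr=Rr@ry(q[1]); P=P+Rr@[0,0,L1]; Rr=Rr@ry(q[2]); P=P+Rr@[e,0,L2]
    Rr=Rr@rz(q[3])@ry(q[4])@rz(q[5]); P=P+Rr@[0,0,Lt]
    M=np.c_[Rr[:,2],Rr[:,1],-Rr[:,0]]
    return P,M
if __name__=='__main__':
    def res(p): return np.concatenate([fk(q,p)[0]-x for q,x,_ in D]+[.001*(p[4:]-np.array([.2,0,0]))])
    s=least_squares(res,[.3,0,.35,.35,.25,0,0]); print(s.x.round(4),(s.fun*1000).round(2))
    for q,x,r in D:
        print((fk(q,s.x)[1]-R.from_quat(r,scalar_first=True).as_matrix()).round(2).tolist())
    np.save('kp.npy',s.x)
E
python3 kin.py
```

```text
[1.360e-01 4.000e-04 6.309e-01 4.204e-01 3.430e-01 6.060e-02 6.940e-02] [ 0.03  0.01 -0.15 -0.02 -0.    0.06  0.03 -0.01  0.21 -0.19  0.07 -0.16
  0.16  0.07  0.05  0.14  0.06  0.07]
[[0.0, -0.0, -0.0], [-0.0, -0.0, 0.0], [-0.0, -0.0, -0.0]]
[[0.0, 0.0, 0.0], [-0.0, 0.0, 0.0], [0.0, -0.0, -0.0]]
[[0.0, 0.0, -0.0], [-0.0, -0.0, -0.0], [-0.0, 0.0, -0.0]]
[[-0.0, -0.0, 0.0], [0.0, 0.0, 0.0], [-0.0, 0.0, 0.0]]
[[-0.0, 0.0, 0.0], [-0.0, 0.0, -0.0], [-0.0, 0.0, -0.0]]
```

```bash
cat > ik.py <<'E'
from kin import *
from h import toolR, dock
p=np.load('kp.npy')
lo=np.array([-2.89,-.75,.22,-1.18,.11,-2.7]);hi=np.array([2.89,2.08,2.7,4.32,2.71,2.7])
def ik(pos,M,ahead=0):
    pos=pos-M[:,0]*ahead; best=None
    for s in ([-.16,.43,1.9,0,.5,-1.6],[-.16,.3,1.9,0,.5,1.6],[-.1,.3,1.9,2.8,.5,1.6],[-.1,.3,1.9,2.8,.5,-1.6],[-.1,.5,1.5,.8,.8,-1],[-.1,.5,1.5,-.8,.8,-1]):
        f=lambda q:np.concatenate([(fk(q,p)[0]-pos)*10,(fk(q,p)[1]-M).ravel()])
        r=least_squares(f,np.clip(s,lo+.01,hi-.01),bounds=(lo,hi))
        if best is None or r.cost<best.cost: best=r
    return best
E
python3 - <<'E'
from ik import *
for nm,u,z,ah in (('pre',-.223,.028,.003),('park',-.105,.028,.003),('btn',-.133,.0425,.022),('btnhi',-.133-.03,.0425+.05,.022)):
    for t in (20,30,40,50):
        b=ik(dock(u,0,z),toolR(-7.7,t),ah); print(nm,t,'%.1e'%b.cost,b.x.round(2))
E
```

```text
pre 20 9.3e-31 [-0.17  0.32  2.23  0.05  0.25 -1.65]
pre 30 1.5e-04 [-0.18  0.33  2.38  2.91  0.11  1.76]
pre 40 3.2e-30 [-0.18  0.4   2.52  3.07  0.48  1.59]
pre 50 2.6e-24 [-0.19  0.6   2.69  3.09  1.02  1.56]
park 20 5.8e-30 [-0.16  0.44  1.98  0.03  0.38 -1.62]
park 30 4.3e-04 [-0.17  0.43  2.1   0.16  0.11 -1.76]
park 40 2.7e-31 [-0.17  0.46  2.26  3.06  0.28  1.62]
park 50 3.8e-30 [-0.17  0.55  2.39  3.09  0.67  1.58]
btn 20 1.1e-28 [-0.16  0.35  2.02  0.02  0.42 -1.62]
btn 30 4.2e-27 [-0.17  0.33  2.17  0.14  0.12 -1.74]
btn 40 2.7e-30 [-0.17  0.36  2.32  3.04  0.24  1.64]
btn 50 2.5e-20 [-0.18  0.46  2.47  3.09  0.66  1.59]
btnhi 20 6.0e-30 [-0.17  0.24  2.02  0.02  0.54 -1.62]
btnhi 30 3.9e-27 [-0.17  0.21  2.17  0.07  0.24 -1.67]
btnhi 40 5.1e-05 [-0.18  0.22  2.32  2.87  0.11  1.81]
btnhi 50 3.9e-30 [-0.18  0.29  2.47  3.06  0.5   1.61]
```

Run:
```python
from ik import *
for nm,u,z,ah in (('pre',-.242,.026,.003),('park',-.122,.026,.003),('btn',-.133,.0425,.022),('btnin',-.129,.0356,.022)):
    for t in (24,26,28):
        b=ik(dock(u,0,z),toolR(-7.7,t),ah); print(nm,t,'%.1e'%b.cost,b.x.round(3))
from h import *
go(dock(-.242,0,.026),toolR(-7.7,26),.003)
```

```text
pre 24 6.7e-05 [-0.175  0.301  2.321  0.156  0.11  -1.763]
pre 26 1.7e-03 [-0.182  0.299  2.322  0.245  0.11  -1.858]
pre 28 9.1e-04 [-0.186  0.318  2.413  2.847  0.11   1.819]
park 24 2.9e-30 [-0.164  0.416  2.075  0.052  0.233 -1.649]
park 26 5.3e-27 [-0.165  0.414  2.103  0.078  0.171 -1.675]
park 28 1.2e-06 [-0.165  0.414  2.131  0.134  0.11  -1.731]
btn 24 1.1e-29 [-0.165  0.339  2.079  0.042  0.305 -1.639]
btn 26 4.8e-30 [-0.166  0.335  2.109  0.057  0.244 -1.655]
btn 28 1.1e-28 [-0.167  0.334  2.139  0.085  0.181 -1.683]
btnin 24 3.7e-29 [-0.165  0.355  2.078  0.043  0.29  -1.64 ]
btnin 26 3.8e-30 [-0.166  0.352  2.108  0.061  0.228 -1.658]
btnin 28 2.1e-23 [-0.167  0.35   2.139  0.092  0.165 -1.69 ]
t 6.95 row rot [-0.0016  0.001  -0.4555] shift [ 3.2 47.2  0.9] rows>= 3.0
```

Request:
jog_arm:
  targets:
    - [0,0,0,-1,0,0,-1]
    - [0,0,0,-1,0,0,-1]
    - [0,0,0,-1,0,0,-1]
    - [0,0,0,-1,0,0,-1]
    - [0,0,0,-1,25,0,-1]
    - [0,0,0,-1,45,0,-1]
    - [0,0,0,-1,45,0,-1]
    - [0,0,0,-1,45,0,-1]
    - [0,0,0,-1,45,0,0.6]
    - [0,0,0,-1,45,0,0.6]
    - [0,0,0,-1,45,0,0.6]
    - [0,0,0,-1,45,0,0.6]
    - [0,0,0,-1,45,0,0.6]
    - [0,0,0,-1,45,0,0.6]
    - [0,0,0,-1,25,0,0.6]
    - [0,0,0,-1,5,0,0.6]
    - [0,0,0,-1,-17,0,0.6]
    - [0,0,0,-1,-17,0,0.6]
    - [0,0,0,-1,-17,0,0.6]
    - [0,0,0,-1,-17,0,0.6]

```text
t: 8.95
eef_pos: [0.5508, -0.018, 0.0319]
eef_rot: [0.533, -0.465, 0.532, 0.466]
wrist_force: [2.4, -0.3, 6.4]
width: 0.0592
```

Run:
```python
from h import *
where()
f=eyes.grab_frame('wrist'); save(f,'w3')
go(dock(-.180,0,.027),toolR(-7.7,25),.003)
```

```text
t 8.95 pos [ 0.5508 -0.018   0.0319] q [-0.16   0.454  1.856  0.003  0.832 -1.598] F [ 2.43 -0.25  6.41] w 0.0592 tip 0.022
[[0.0, -0.991, 0.134], [0.002, 0.134, 0.991], [-1.0, 0.0, 0.002]]
t 9.00 row rot [-0.0005  0.002  -0.4364] shift [ 2.2  2.8 -0.3] rows>= 2.9
```

View pics/w3.png

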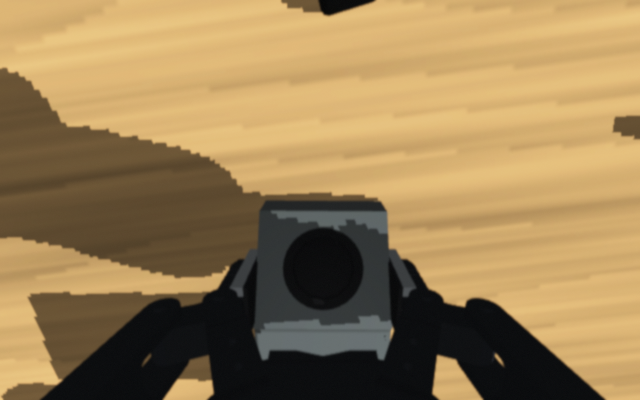

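Request:
jog_arm:
  targets:
    - [0,0,0,-1,0,0,-1]
    - [0,0,0,-1,0,0,-1]
    - [0,0,0,-1,0,0,-1]
    - [0,0,0,-1,0,0,-1]
    - [0,0,-0.14,-1,1,0,-1]
    - [0,0,-0.28,1,2,0,-1]
    - [0,0.002,-0.436,1,3,0,-1]
    - [0,0.002,-0.436,1,3,0,-1]
    - [0,0.002,-0.436,1,3,0,-1]
    - [0,0.002,-0.436,1,3,0,-1]
    - [0,0.002,-0.436,1,3,0,0.6]
    - [0,0.002,-0.436,1,3,0,0.6]
    - [0,0.002,-0.436,1,3,0,0.6]
    - [0,0.002,-0.436,1,3,0,0.6]
    - [0,0.002,-0.436,1,3,0,0.6]
    - [0,0.002,-0.436,1,3,0,0.6]

```text
t: 10.6
eef_pos: [0.5478, -0.0177, 0.031]
eef_rot: [0.62, -0.569, 0.42, 0.339]
wrist_force: [2.1, -0.6, 4.1]
width: 0.059
```

Run:
```python
from h import *
where()
s=bot.get_state(); M=R.from_quat(s['eef_rot'],scalar_first=True).as_matrix()
g=s['eef_pos']+M[:,0]*.003
c,sn=np.cos(np.radians(-7.7)),np.sin(np.radians(-7.7)); print('grasp u,v',g[0]*c+g[1]*sn-.7265, -g[0]*sn+g[1]*c-.0557, 'z',g[2])
f=eyes.grab_frame('side'); im=cv2.cvtColor(f['image'],cv2.COLOR_RGB2BGR)
cv2.imwrite('pics/side2.png',cv2.resize(im[140:290,220:400],(720,600),interpolation=cv2.INTER_CUBIC))
Q=pts(f).reshape(-1,3); u=Q[:,0]*c+Q[:,1]*sn-.7265; v=-Q[:,0]*sn+Q[:,1]*c-.0557
ok=(abs(v)<.045)&(Q[:,2]>.038)&(Q[:,2]<.052)&(u<-.01)&(u>-.25)
print(ok.sum(), np.percentile(u[ok],[1,50,97,99]),np.percentile(v[ok],[1,99]))
```

```text
t 10.60 pos [ 0.5478 -0.0177  0.031 ] q [-0.168  0.355  2.208  0.097  0.144 -1.697] F [ 2.05 -0.62  4.07] w 0.0590 tip 0.022
[[0.418, -0.898, 0.135], [-0.057, 0.122, 0.991], [-0.907, -0.422, -0.0]]
grasp u,v -0.1800290787922062 0.00014624315419594497 z 0.028241564471036467
324 [-0.17524802 -0.11865891 -0.06509612 -0.06189851] [-0.03105053  0.03346568]
```

View pics/side2.png

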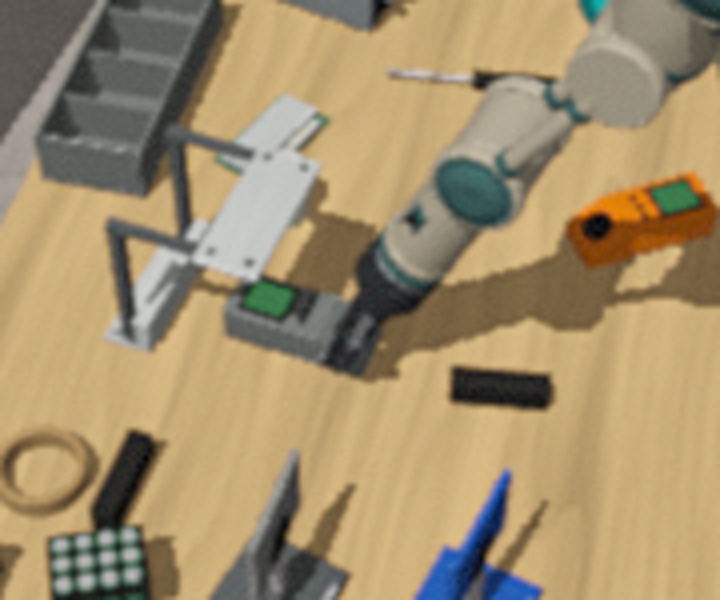

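The side view shows the tester gripped at the nose with the tail pointing into the dock, about 60 mm short of the stop. I'll slide it in.

Request:
jog_arm:
  targets:
    - [0,0,0,4.2,-9,0,0.6]
    - [0,0,0,10.5,-22.5,0,0.6]
    - [0,0,0,16.8,-36,0,0.6]
    - [0,0,0,23,-50,0,0.6]
    - [0,0,0,23,-50,0,0.6]
    - [0,0,0,24,-51.5,0,0.6]
    - [0,0,0,24.3,-52.4,0,0.6]
    - [0,0,0,24.7,-53.3,0,0.6]
    - [0,0,0,24.7,-53.3,0,0.6]

```text
t: 11.55
eef_pos: [0.6037, -0.0253, 0.0309]
eef_rot: [0.62, -0.569, 0.42, 0.34]
wrist_force: [-4.0, 0.3, 11.4]
width: 0.0589
```

```bash
cat >> h.py <<'E'
def uv(p):
    c,sn=np.cos(np.radians(-7.7)),np.sin(np.radians(-7.7)); p=np.asarray(p)
    return p[...,0]*c+p[...,1]*sn-.7265, -p[...,0]*sn+p[...,1]*c-.0557
def grasp():
    s=bot.get_state(); M=R.from_quat(s['eef_rot'],scalar_first=True).as_matrix(); g=s['eef_pos']+M[:,0]*.003
    print('grasp u,v,z',np.round([*uv(g),g[2]],4),'F',s['wrist_force'].round(1),'w',s['width'],'t',s['t'])
E
python3 -c "
from h import *
where();grasp()"
```

```text
t 11.55 pos [ 0.6037 -0.0253  0.0309] q [-0.164  0.41   2.086  0.058  0.213 -1.653] F [-3.98  0.28 11.43] w 0.0589 tip 0.022
[[0.416, -0.899, 0.134], [-0.056, 0.122, 0.991], [-0.908, -0.42, 0.0]]
grasp u,v,z [-0.1236  0.0002  0.0282] F [-4.   0.3 11.4] w 0.05889230631799375 t 11.55
```

Request:
jog_arm:
  targets:
    - [0,0,0,0,-1.2,0,0.6]
    - [0,0,0,0.4,-2.1,0,0.6]
    - [0,0,0,0.8,-3.0,0,0.6]
    - [0,0,0,0.8,-3.0,0,0.6]

```text
t: 11.95
eef_pos: [0.6062, -0.0255, 0.031]
eef_rot: [0.62, -0.568, 0.42, 0.34]
wrist_force: [-3.7, 0.7, 9.4]
width: 0.059
```

```bash
python3 -c "
from h import *
grasp()"
```

```text
grasp u,v,z [-0.1211  0.0003  0.0283] F [-3.7  0.7  9.4] w 0.05904423683465447 t 11.95
```

Request:
jog_arm:
  targets:
    - [0,0,0,0.4,-0.9,0,0.6]
    - [0,0,0,0.8,-1.8,0,0.6]
    - [0,0,0,0.8,-1.8,0,0.6]

```text
t: 12.25
eef_pos: [0.607, -0.0256, 0.031]
eef_rot: [0.62, -0.568, 0.421, 0.341]
wrist_force: [-7.6, -0.2, 14.2]
width: 0.0587
```

```bash
python3 -c "
from h import *
grasp()"
```

```text
grasp u,v,z [-0.1203  0.0003  0.0282] F [-7.6 -0.2 14.2] w 0.058700200640869976 t 12.25
```

Request:
jog_arm:
  targets:
    - [0,0,0,0.2,-1.2,0,0.6]
    - [0,0,0,0.2,-1.2,0,0.6]
    - [0,0,0,0.2,-1.2,0,0.6]

```text
t: 12.55
eef_pos: [0.607, -0.0256, 0.031]
eef_rot: [0.619, -0.568, 0.421, 0.342]
wrist_force: [-11.7, -0.1, 16.7]
width: 0.0586
```

```bash
python3 -c "
from h import *
grasp()
f=eyes.grab_frame('side'); im=cv2.cvtColor(f['image'],cv2.COLOR_RGB2BGR)
cv2.imwrite('pics/side3.png',cv2.resize(im[160:260,230:350],(720,600),interpolation=cv2.INTER_CUBIC))
f=eyes.grab_frame('top'); im=cv2.cvtColor(f['image'],cv2.COLOR_RGB2BGR)
cv2.imwrite('pics/top3.png',cv2.resize(im[100:200,250:370],(720,600),interpolation=cv2.INTER_CUBIC))
"
```

```text
grasp u,v,z [-0.1203  0.0003  0.0282] F [-11.7  -0.1  16.7] w 0.05859371640072177 t 12.55
```

View pics/side3.png

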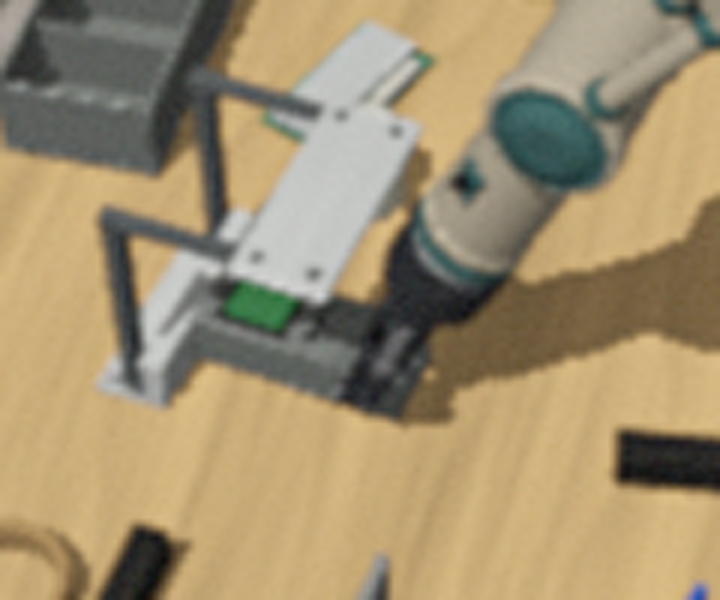

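View pics/top3.png

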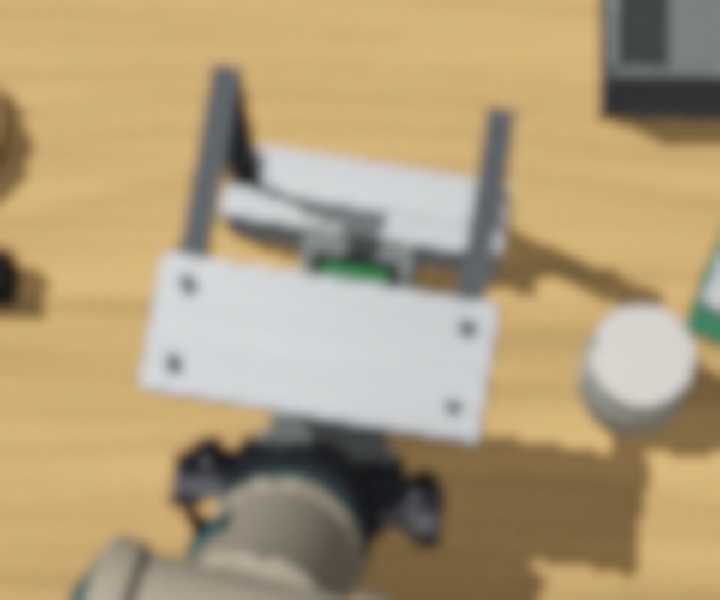

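Both views show the tail meeting the stop centrally: it no longer moves and the reaction is about 12 N. I'll release and back out along the tool axis.

Request:
jog_arm:
  targets:
    - [0,0,0,-0.5,0.5,0,0.6]
    - [0,0,0,-0.5,0.5,0,-1]
    - [0,0,0,-0.5,0.5,0,-1]
    - [0,0,0,-0.5,0.5,0,-1]
    - [0,0,0,-0.5,0.5,0,-1]
    - [0,0,0,-0.5,0.5,0,-1]
    - [0,0,0,-40,2,0,-1]
    - [0,0,0,-75,5,0,-1]
    - [0,0,0,-75,5,0,1]
    - [0,0,0,-75,5,0,1]
    - [0,0,0,-75,5,0,1]
    - [0,0,0,-75,5,0,1]
    - [0,0,0,-75,5,0,1]
    - [0,0,0,-75,5,0,1]
    - [0,0,0,-75,5,0,1]

```text
t: 14.15
eef_pos: [0.575, -0.0214, 0.0965]
eef_rot: [0.62, -0.568, 0.421, 0.34]
wrist_force: [0.4, 0.2, 1.0]
width: 0.0
```

Run:
```python
from h import *
where()
s=bot.get_state()
f=eyes.grab_frame('wrist'); save(f,'w4')
T=np.eye(4);T[:3,:3]=R.from_quat(s['eef_rot'],scalar_first=True).as_matrix();T[:3,3]=s['eef_pos']
W=pts(f,T@f['mount']); d=f['range_z']>.05
u,v=uv(W); z=W[...,2]
im=f['image'].astype(int); dark=im.sum(-1)<120
ok=d&dark&(abs(u+.133)<.03)&(abs(v)<.03)&(z>.02)&(z<.06)
print('button',ok.sum(),np.median(W[ok],0),'u,v',np.median(u[ok]),np.median(v[ok]),'range',np.percentile(v[ok],[2,98]),np.percentile(z[ok],[5,50,95]))
ok=d&(abs(v)<.045)&(u>-.18)&(u<-.05)&(z>.012)&(z<.055)
print('body v',np.percentile(v[ok],[1,99]),'umin',np.percentile(u[ok],[.5,2]))
# nose tip edge yaw
Rt=toolR(-7.7,27)
a=np.array([.5*np.cos(np.radians(-7.7)),.5*np.sin(np.radians(-7.7)),-.866])
go(dock(-.133,0,.0425)-a*.012,Rt,.022)
```

```text
t 14.15 pos [ 0.575  -0.0214  0.0965] q [-0.166  0.268  2.072  0.036  0.37  -1.633] F [0.36 0.17 0.98] w 0.0000 tip 0.022
[[0.415, -0.9, 0.134], [-0.056, 0.122, 0.991], [-0.908, -0.418, 0.0]]
button 2002 [ 0.59349714 -0.02356854  0.03937897] u,v -0.1352350897247232 0.00033100273968825547 range [-0.01565306  0.01638314] [0.02737867 0.03937897 0.04687338]
body v [-0.02866772  0.03026107] umin [-0.15180415 -0.15146124]
t 14.20 row rot [-0.0004 -0.0001 -0.0392] shift [23.9  5.8 -0.2] rows>= 0.5
```

View pics/w4.png

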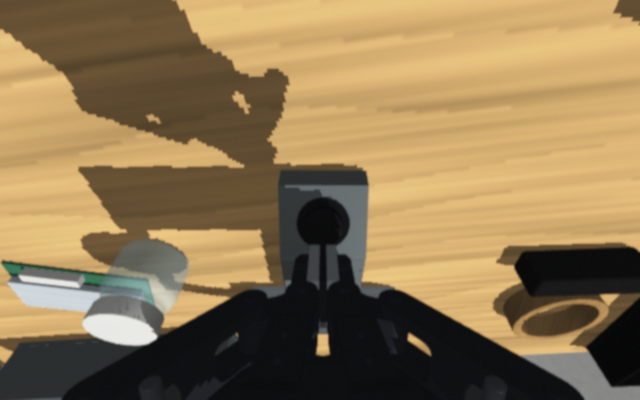

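The wrist view shows the button at (323,222), lined up with the shut fingers. The tester is central to within 0.5 mm (v ≈ 0.3 mm). I'll approach along the button axis.

Request:
jog_arm:
  targets:
    - [0,0,-0.039,10,6,0,1]
    - [0,0,-0.039,20,6,0,1]
    - [0,0,-0.039,24,6,0,1]
    - [0,0,-0.039,24,6,0,1]
    - [0,0,-0.039,24,6,0,1]

```text
t: 14.7
eef_pos: [0.5804, -0.0221, 0.0729]
eef_rot: [0.627, -0.577, 0.409, 0.328]
wrist_force: [0.3, 1.0, 1.2]
width: 0.0
```

Run:
```python
from h import *
where()
Rt=toolR(-7.7,27)
a=np.array([.5*np.cos(np.radians(-7.7)),.5*np.sin(np.radians(-7.7)),-.866])
go(dock(-.133,0,.0425),Rt,.022)
go(dock(-.133,0,.0425)+a*.008,Rt,.022)
f=eyes.grab_frame('side'); im=cv2.cvtColor(f['image'],cv2.COLOR_RGB2BGR)
cv2.imwrite('pics/side5.png',cv2.resize(im[160:260,230:350],(720,600),interpolation=cv2.INTER_CUBIC))
f=eyes.grab_frame('wrist'); save(f,'w5')
```

```text
t 14.70 pos [ 0.5804 -0.0221  0.0729] q [-0.166  0.309  2.122  0.061  0.239 -1.658] F [0.34 0.99 1.22] w 0.0000 tip 0.022
[[0.451, -0.883, 0.134], [-0.061, 0.12, 0.991], [-0.891, -0.455, 0.0]]
t 14.70 row rot [-0.0004 -0.0002  0.0008] shift [12.1  0.1 -0.2] rows>= 0.2
t 14.70 row rot [-0.0004 -0.0002  0.0008] shift [20.1 -0.3 -0.2] rows>= 0.4
```

View pics/side5.png

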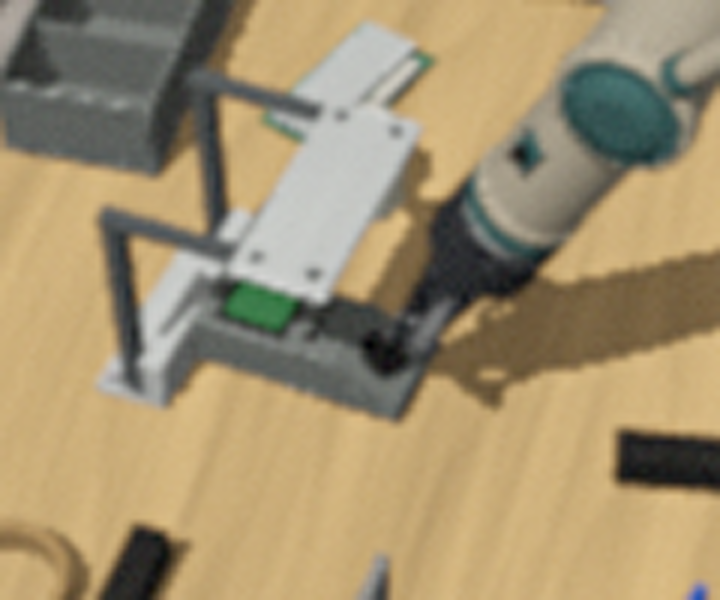

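View pics/w5.png

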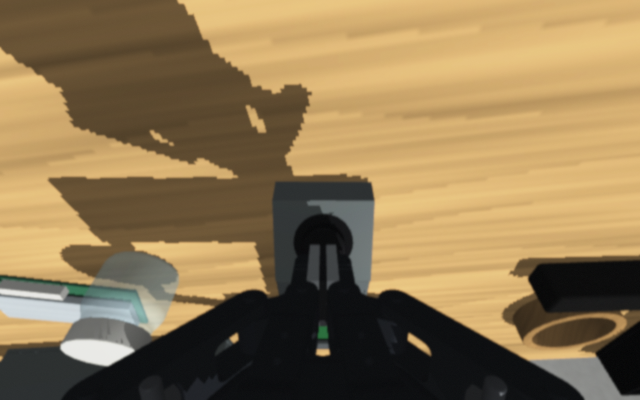

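Request:
jog_arm:
  targets:
    - [0,0,0,5,0,0,1]
    - [0,0,0,9,0,0,1]
    - [0,0,0,11,0,0,1]
    - [0,0,0,13,0,0,1]
    - [0,0,0,14,0,0,1]
    - [0,0,0,14,0,0,1]
    - [0,0,0,14,0,0,1]

```text
t: 15.5
eef_pos: [0.5859, -0.0228, 0.0604]
eef_rot: [0.627, -0.577, 0.409, 0.328]
wrist_force: [-2.5, 0.6, 2.7]
width: -0.0004
```

```bash
python3 -c "
from h import *
where(); s=bot.get_state(); M=R.from_quat(s['eef_rot'],scalar_first=True).as_matrix(); print('Ftool',(M.T@s['wrist_force']).round(2))"
```

```text
t 15.50 pos [ 0.5859 -0.0228  0.0604] q [-0.166  0.337  2.125  0.068  0.208 -1.665] F [-2.53  0.57  2.65] w -0.0004 tip 0.022
[[0.45, -0.883, 0.134], [-0.061, 0.12, 0.991], [-0.891, -0.454, 0.0]]
Ftool [-3.53  1.09  0.22]
```

Request:
jog_arm:
  targets:
    - [0,0,0,1,-0.05,0,1]
    - [0,0,0,2,-0.1,0,1]
    - [0,0,0,3,-0.15,0,1]
    - [0,0,0,4,-0.2,0,1]
    - [0,0,0,5,-0.25,0,1]
    - [0,0,0,5,-0.25,0,1]

```text
t: 16.1
eef_pos: [0.5885, -0.0232, 0.0561]
eef_rot: [0.627, -0.577, 0.409, 0.328]
wrist_force: [-3.8, 1.3, 7.5]
width: 0.0002
```

```bash
python3 -c "
from h import *
where(); s=bot.get_state(); M=R.from_quat(s['eef_rot'],scalar_first=True).as_matrix(); print('Ftool',(M.T@s['wrist_force']).round(2))"
```

```text
t 16.10 pos [ 0.5885 -0.0232  0.0561] q [-0.166  0.348  2.124  0.071  0.198 -1.668] F [-3.75  1.27  7.46] w 0.0002 tip 0.022
[[0.451, -0.883, 0.134], [-0.061, 0.12, 0.991], [-0.891, -0.455, 0.0]]
Ftool [-8.41  0.07  0.76]
```

Request:
jog_arm:
  targets:
    - [0,0,0,0.7,-0.04,0,1]
    - [0,0,0,1.4,-0.07,0,1]
    - [0,0,0,2,-0.1,0,1]
    - [0,0,0,2,-0.1,0,1]

```text
t: 16.5
eef_pos: [0.5892, -0.0232, 0.0551]
eef_rot: [0.627, -0.577, 0.409, 0.328]
wrist_force: [-7.9, 0.4, 14.0]
width: 0.0001
```

```bash
python3 -c "
from h import *
where(); s=bot.get_state(); M=R.from_quat(s['eef_rot'],scalar_first=True).as_matrix(); print('Ftool',(M.T@s['wrist_force']).round(2))"
```

```text
t 16.50 pos [ 0.5892 -0.0232  0.0551] q [-0.166  0.35   2.124  0.073  0.195 -1.67 ] F [-7.9   0.4  14.04] w 0.0001 tip 0.022
[[0.451, -0.882, 0.134], [-0.061, 0.12, 0.991], [-0.89, -0.455, -0.0]]
Ftool [-16.09   0.63  -0.66]
```

The force rises to 16 N while travel stops, so the button has bottomed. I'll hold for about 3 s.

Request:
jog_arm:
  targets:
    - [0,0,0,0,0,0,1]
    - [0,0,0,0,0,0,1]
    - [0,0,0,0,0,0,1]
    - [0,0,0,0,0,0,1]
    - [0,0,0,0,0,0,1]
    - [0,0,0,0,0,0,1]
    - [0,0,0,0,0,0,1]
    - [0,0,0,0,0,0,1]
    - [0,0,0,0,0,0,1]
    - [0,0,0,0,0,0,1]
    - [0,0,0,0,0,0,1]
    - [0,0,0,0,0,0,1]
    - [0,0,0,0,0,0,1]
    - [0,0,0,0,0,0,1]
    - [0,0,0,0,0,0,1]
    - [0,0,0,0,0,0,1]
    - [0,0,0,0,0,0,1]
    - [0,0,0,0,0,0,1]
    - [0,0,0,0,0,0,1]
    - [0,0,0,0,0,0,1]

```text
t: 18.5
eef_pos: [0.5891, -0.0232, 0.0551]
eef_rot: [0.627, -0.577, 0.409, 0.328]
wrist_force: [-8.0, -0.1, 13.7]
width: -0.0003
```

```bash
python3 -c "
from h import *
where(); s=bot.get_state(); M=R.from_quat(s['eef_rot'],scalar_first=True).as_matrix(); print('Ftool',(M.T@s['wrist_force']).round(2))
f=eyes.grab_frame('wrist'); save(f,'w6')"
```

```text
t 18.50 pos [ 0.5891 -0.0232  0.0551] q [-0.166  0.35   2.124  0.073  0.195 -1.67 ] F [-8.03 -0.09 13.69] w -0.0003 tip 0.022
[[0.451, -0.882, 0.134], [-0.061, 0.12, 0.991], [-0.89, -0.455, -0.0]]
Ftool [-15.8    0.84  -1.16]
```

View pics/w6.png

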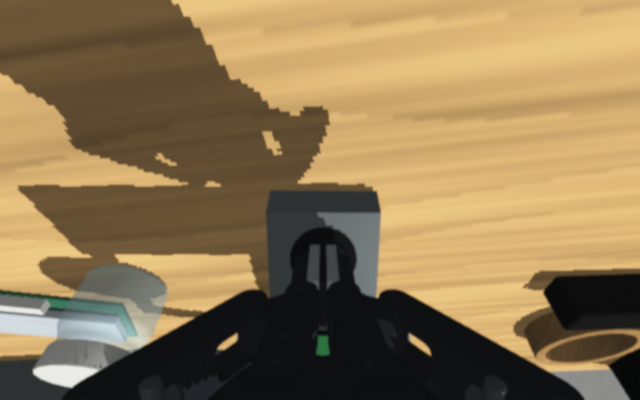

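Request:
jog_arm:
  targets:
    - [0,0,0,0,0,0,1]
    - [0,0,0,0,0,0,1]
    - [0,0,0,0,0,0,1]
    - [0,0,0,0,0,0,1]
    - [0,0,0,0,0,0,1]
    - [0,0,0,0,0,0,1]
    - [0,0,0,0,0,0,1]
    - [0,0,0,0,0,0,1]
    - [0,0,0,0,0,0,1]
    - [0,0,0,0,0,0,1]

```text
t: 19.55
eef_pos: [0.5891, -0.0232, 0.0551]
eef_rot: [0.627, -0.577, 0.409, 0.328]
wrist_force: [-8.1, 1.1, 14.1]
width: -0.0
```

Held for more than 3 s, with 20.0 mm of axial travel against the 20.1 mm predicted for fully in. I'll retract along the axis and look at the tester.

Request:
jog_arm:
  targets:
    - [0,0,0,-3,0.15,0,1]
    - [0,0,0,-8,0.4,0,1]
    - [0,0,0,-30,1.5,0,1]
    - [0,0,0,-70,4,0,1]
    - [0,0,0,-110,6,0,1]
    - [0,0,0,-110,6,0,-1]
    - [0,0,0,-110,6,0,-1]

```text
t: 20.25
eef_pos: [0.5349, -0.0159, 0.1503]
eef_rot: [0.627, -0.577, 0.409, 0.327]
wrist_force: [-0.3, 0.5, -0.0]
width: 0.0285
```

Run:
```python
from h import *
where()
def wr(n):
    s=bot.get_state(); f=eyes.grab_frame('wrist'); save(f,n)
    T=np.eye(4);T[:3,:3]=R.from_quat(s['eef_rot'],scalar_first=True).as_matrix();T[:3,3]=s['eef_pos']
    return f,pts(f,T@f['mount'])
f,W=wr('w7'); d=f['range_z']>.05; u,v=uv(W); z=W[...,2]
ok=d&(abs(v)<.045)&(u>-.18)&(u<-.11)&(z>.012)&(z<.055)
print('body v',np.percentile(v[ok],[1,99]),'umin',np.percentile(u[ok],[.5,2]))
print(cv2.minAreaRect((W[ok][:,:2]*1000).astype(np.float32)))
im=f['image'].astype(int)
go([.5385,.2655,.30],toolR(85+180,0),.003)
```

```text
t 20.25 pos [ 0.5349 -0.0159  0.1503] q [-0.17   0.125  2.108  0.038  0.436 -1.637] F [-0.27  0.47 -0.03] w 0.0285 tip 0.022
[[0.452, -0.882, 0.134], [-0.061, 0.12, 0.991], [-0.89, -0.456, -0.0]]
body v [-0.0285705   0.03031327] umin [-0.15167396 -0.15128761]
((597.6898803710938, -23.79674530029297), (60.23176193237305, 42.29591751098633), 81.78324890136719)
t 20.30 row rot [1.4926 0.3586 0.3759] shift [-152.5  -39.7  279.3] rows>= 10.5
```

View pics/w7.png

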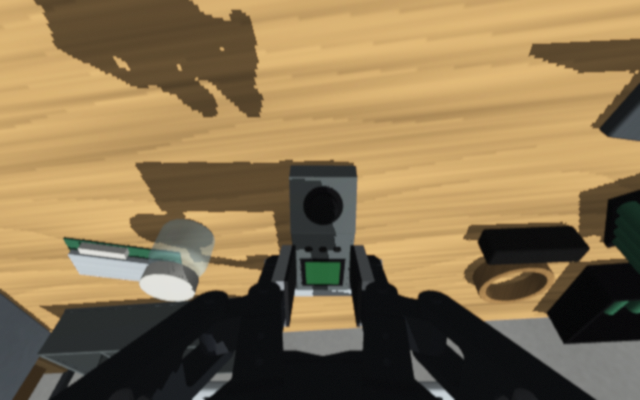

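The tester hasn't moved (nose at u = −0.1517 before and after, yaw 81.8° against the dock's ~82.2°), and the button is out again at (323,207). Now to the sign.

Request:
jog_arm:
  targets:
    - [0,0,0,-50,0,0,-1]
    - [0.45,0.11,0.11,-100,-12,0,-1]
    - [1.493,0.359,0.376,-152,-40,279,-1]
    - [1.493,0.359,0.376,-152,-40,279,-1]
    - [1.493,0.359,0.376,-152,-40,279,-1]
    - [1.493,0.359,0.376,-152,-40,279,-1]
    - [1.493,0.359,0.376,-152,-40,279,-1]
    - [1.493,0.359,0.376,-152,-40,279,-1]
    - [1.493,0.359,0.376,-152,-40,279,-1]
    - [1.493,0.359,0.376,-152,-40,279,-1]
    - [1.493,0.359,0.376,-152,-40,279,-1]
    - [1.493,0.359,0.376,-152,-40,279,-1]
    - [1.493,0.359,0.376,-152,-40,279,-1]
    - [1.493,0.359,0.376,-152,-40,279,-1]
    - [1.493,0.359,0.376,-152,-40,279,-1]
    - [1.493,0.359,0.376,-152,-40,279,-1]

```text
t: 21.9
eef_pos: [0.5389, 0.2653, 0.302]
eef_rot: [0.706, 0.03, 0.707, -0.031]
wrist_force: [-0.6, -1.0, -0.4]
width: 0.0851
```

```bash
cat >> h.py <<'E'
def wr(n):
    s=bot.get_state(); f=eyes.grab_frame('wrist'); save(f,n)
    T=np.eye(4);T[:3,:3]=R.from_quat(s['eef_rot'],scalar_first=True).as_matrix();T[:3,3]=s['eef_pos']
    return f,pts(f,T@f['mount'])
E
python3 - <<'E'
from h import *
import pickle
where()
f,W=wr('w8'); d=f['range_z']>.05; pickle.dump((f,W),open('w8.pkl','wb'))
near=d&(abs(W[...,0]-.54)<.1)&(abs(W[...,1]-.265)<.1)
for n,a,b in(('top',.145,.162),('foot',.010,.019)):
    p=W[near&(W[...,2]>a)&(W[...,2]<b)]; print(n,len(p),np.median(p[:,2]) if len(p) else 0, cv2.minAreaRect((p[:,:2]*1000).astype(np.float32)) if len(p)>5 else '')
E
```

```text
t 21.90 pos [0.5389 0.2653 0.302 ] q [ 0.342  0.294  1.359 -0.     1.49   0.428] F [-0.55 -0.99 -0.37] w 0.0851 tip 0.022
[[-0.002, 0.086, 0.996], [-0.001, 0.996, -0.086], [-1.0, -0.001, -0.001]]
top 1013 0.15411082931613035 ((538.1754760742188, 268.433837890625), (109.188232421875, 7.87274694442749), 85.2910385131836)
foot 3909 0.014109093824690555 ((538.58056640625, 268.1126403808594), (90.16072082519531, 99.98321533203125), 74.22916412353516)
```

View pics/w8.png

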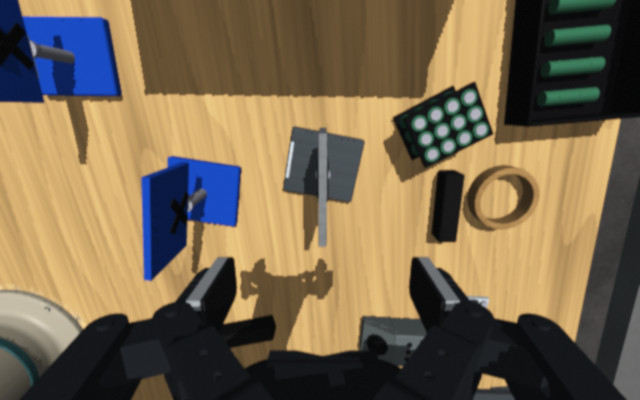

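The wrist view shows the sign's top edge from (322,130) to (323,243) and its full foot. The stand yaw is −15.8°, the plate's is −4.7° and the pivot is near (0.538, 0.267). The plate therefore needs +169° anticlockwise. I'll grip the top edge at the pivot.

Request:
jog_arm:
  targets:
    - [-0.004,0,0,40,1.7,-0.9,-1]
    - [-0.004,0,0,90,1.7,-0.9,-1]
    - [-0.004,0,0,130,1.7,-0.9,-1]
    - [-0.004,0,0,153,1.7,-0.9,-1]
    - [-0.004,0,0,153,1.7,-0.9,-1]
    - [-0.004,0,0,153,1.7,-0.9,0.5]
    - [-0.004,0,0,153,1.7,-0.9,0.5]
    - [-0.004,0,0,153,1.7,-0.9,0.7]
    - [-0.004,0,0,153,1.7,-0.9,0.8]
    - [-0.004,0,0,153,1.7,-0.9,0.85]
    - [-0.004,0,0,153,1.7,-0.9,0.95]
    - [-0.004,0,0,153,1.7,-0.9,0.95]
    - [-0.004,0,0,153,1.7,-0.9,0.95]
    - [-0.004,0,0,153,1.7,-0.9,0.95]

```text
t: 23.35
eef_pos: [0.5385, 0.267, 0.1509]
eef_rot: [0.707, 0.03, 0.706, -0.029]
wrist_force: [-0.4, -0.4, 5.8]
width: 0.0068
```

Run:
```python
from h import *
where()
f,W=wr('w9')
```

```text
t 23.35 pos [0.5385 0.267  0.1509] q [ 0.345  0.386  1.605 -0.     1.15   0.428] F [-0.37 -0.39  5.79] w 0.0068 tip 0.022
[[0.001, 0.084, 0.996], [0.0, 0.996, -0.084], [-1.0, 0.0, 0.001]]
```

View pics/w9.png

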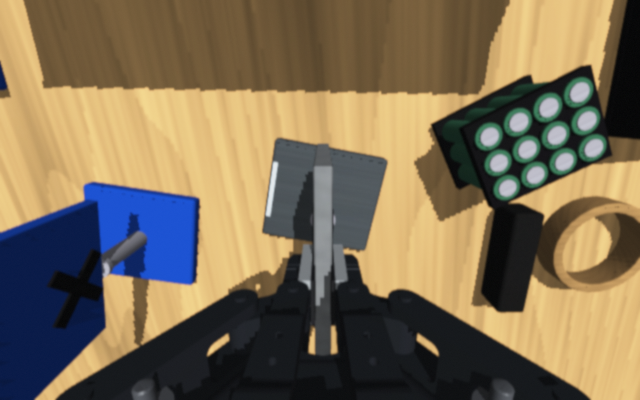

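Request:
jog_arm:
  targets:
    - [-0.06,0,0,0,0,0,0.95]
    - [-0.16,0,0,0,0,0,0.95]
    - [-0.26,0,0,0,0,0,0.95]
    - [-0.36,0,0,0,0,0,0.95]
    - [-0.46,0,0,0,0,0,0.95]
    - [-0.56,0,0,0,0,0,0.95]
    - [-0.66,0,0,0,0,0,0.95]
    - [-0.76,0,0,0,0,0,0.95]
    - [-0.86,0,0,0,0,0,0.95]
    - [-0.96,0,0,0,0,0,0.95]
    - [-1.06,0,0,0,0,0,0.95]
    - [-1.16,0,0,0,0,0,0.95]
    - [-1.26,0,0,0,0,0,0.95]
    - [-1.36,0,0,0,0,0,0.95]
    - [-1.45,0,0,0,0,0,0.95]
    - [-1.5,0,0,0,0,0,0.95]
    - [-1.5,0,0,0,0,0,0.95]
    - [-1.5,0,0,0,0,0,0.95]

```text
t: 25.2
eef_pos: [0.5388, 0.2672, 0.1509]
eef_rot: [0.538, -0.46, 0.537, 0.46]
wrist_force: [0.7, 0.2, 5.7]
width: 0.0071
```

Run:
```python
from h import *
where()
f,W=wr('w10')
s=bot.get_state();M=R.from_quat(s['eef_rot'],scalar_first=True).as_matrix(); a=np.degrees(np.arctan2(M[1,1],M[0,1]))%360; print('y yaw',a,'left',np.radians(254.2-a))
```

```text
t 25.20 pos [0.5388 0.2672 0.1509] q [ 0.345  0.386  1.605  0.     1.149 -1.072] F [0.73 0.21 5.73] w 0.0071 tip 0.022
[[0.002, -0.988, 0.154], [0.001, 0.154, 0.988], [-1.0, -0.001, 0.001]]
y yaw 171.14146069702036 left 1.4496449827341105
```

View pics/w10.png

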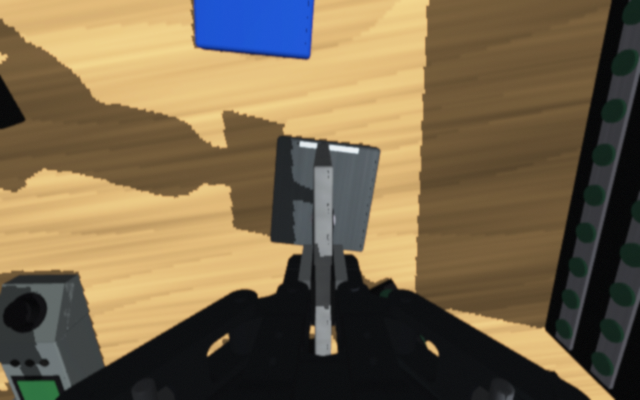

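The sign turns with the gripper, and its foot hasn't moved. I'll do the second half.

Request:
jog_arm:
  targets:
    - [-0.06,0,0,0,0,0,0.95]
    - [-0.16,0,0,0,0,0,0.95]
    - [-0.26,0,0,0,0,0,0.95]
    - [-0.36,0,0,0,0,0,0.95]
    - [-0.46,0,0,0,0,0,0.95]
    - [-0.56,0,0,0,0,0,0.95]
    - [-0.66,0,0,0,0,0,0.95]
    - [-0.76,0,0,0,0,0,0.95]
    - [-0.86,0,0,0,0,0,0.95]
    - [-0.96,0,0,0,0,0,0.95]
    - [-1.06,0,0,0,0,0,0.95]
    - [-1.16,0,0,0,0,0,0.95]
    - [-1.26,0,0,0,0,0,0.95]
    - [-1.36,0,0,0,0,0,0.95]
    - [-1.42,0,0,0,0,0,0.95]
    - [-1.45,0,0,0,0,0,0.95]
    - [-1.45,0,0,0,0,0,0.95]
    - [-1.45,0,0,0,0,0,0.95]

```text
t: 27.05
eef_pos: [0.5386, 0.2674, 0.1509]
eef_rot: [-0.098, 0.701, -0.097, -0.7]
wrist_force: [-0.3, 1.1, 5.2]
width: 0.0072
```

Run:
```python
from h import *
where()
s=bot.get_state();M=R.from_quat(s['eef_rot'],scalar_first=True).as_matrix(); a=np.degrees(np.arctan2(M[1,1],M[0,1]))%360; print('y yaw',a,'left',np.radians(254.2-a))
```

```text
t 27.05 pos [0.5386 0.2674 0.1509] q [ 3.450e-01  3.860e-01  1.605e+00  1.000e-03  1.149e+00 -2.522e+00] F [-0.28  1.1   5.18] w 0.0072 tip 0.022
[[0.001, -0.272, -0.962], [0.001, -0.962, 0.272], [-1.0, -0.001, -0.001]]
y yaw 254.22212572533226 left -0.00038616675644008555
```

Release slowly and rise straight up.

Request:
jog_arm:
  targets:
    - [0,0,0,0,0,0,0.6]
    - [0,0,0,0,0,0,0.2]
    - [0,0,0,0,0,0,-0.5]
    - [0,0,0,0,0,0,-1]
    - [0,0,0,0,0,0,-1]
    - [0,0,0,0,0,0,-1]
    - [0,0,0,0,0,0,-1]
    - [0,0,0,-40,0,0,-1]
    - [0,0,0,-90,0,0,-1]
    - [0,0,0,-140,0,0,-1]
    - [0,0,0,-150,0,0,-1]
    - [0,0,0,-150,0,0,-1]

```text
t: 28.25
eef_pos: [0.5392, 0.2673, 0.3028]
eef_rot: [-0.098, 0.702, -0.096, -0.699]
wrist_force: [-0.8, 0.1, -0.5]
width: 0.0852
```

Run:
```python
from h import *
where()
f,W=wr('w11'); d=f['range_z']>.05
near=d&(abs(W[...,0]-.54)<.1)&(abs(W[...,1]-.265)<.1)
for n,a,b in(('top',.145,.162),('foot',.010,.019)):
    p=W[near&(W[...,2]>a)&(W[...,2]<b)]; print(n,len(p),np.median(p[:,2]) if len(p) else 0, cv2.minAreaRect((p[:,:2]*1000).astype(np.float32)) if len(p)>5 else '')
f=eyes.grab_frame('top');P=pts(f);im=cv2.cvtColor(f['image'],cv2.COLOR_RGB2BGR)
cv2.imwrite('pics/top11.png',cv2.resize(im[80:280,160:460],(800,533),interpolation=cv2.INTER_CUBIC))
```

```text
t 28.25 pos [0.5392 0.2673 0.3028] q [ 0.345  0.292  1.361 -0.     1.483 -2.522] F [-0.75  0.12 -0.54] w 0.0852 tip 0.022
[[0.005, -0.272, -0.962], [0.002, -0.962, 0.272], [-1.0, -0.003, -0.005]]
top 994 0.1540908507495411 ((537.9039916992188, 266.9361267089844), (109.70100402832031, 7.760096073150635), 74.1368637084961)
foot 3891 0.014092632053543608 ((538.18017578125, 266.7617492675781), (88.63349914550781, 100.01508331298828), 74.3696517944336)
```

View pics/w11.png

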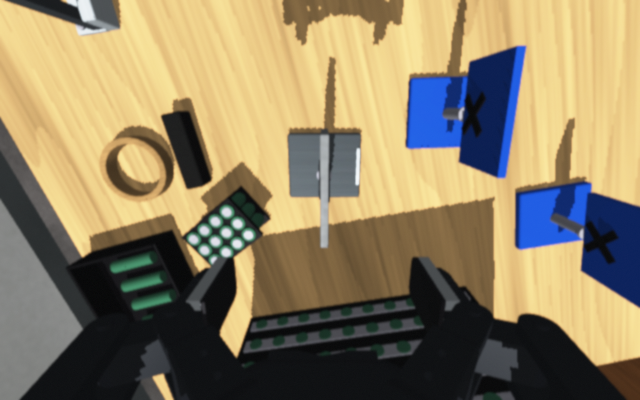

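View pics/top11.png

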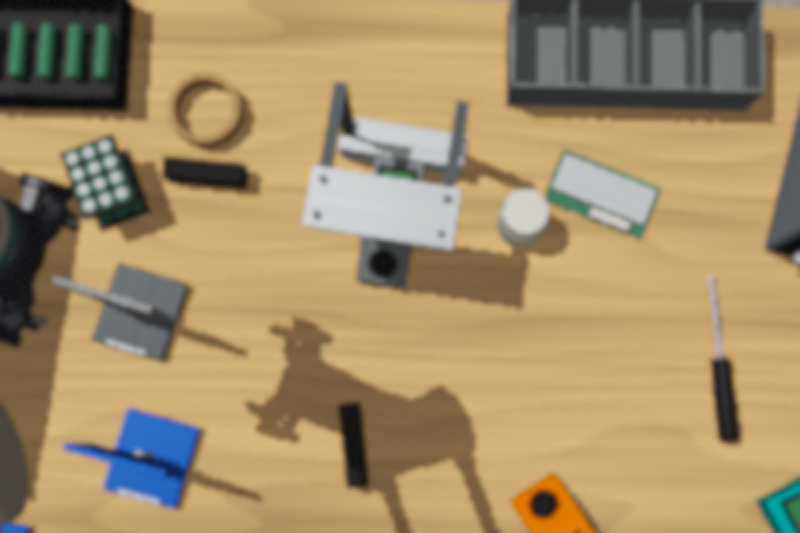

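Plate at 74.1° against the foot's 74.3°, so it is square. Last check: the gap between tail and stop.

Run:
```python
from h import *
f=eyes.grab_frame('top');P=pts(f);im=cv2.cvtColor(f['image'],cv2.COLOR_RGB2BGR)
cv2.imwrite('pics/top12.png',cv2.resize(im[115:195,265:345],(600,600),interpolation=cv2.INTER_CUBIC))
u,v=uv(P);z=P[...,2]; ok=(abs(v)<.05)&(u>-.18)&(u<-.1)&(z>.012)&(z<.055)
print('nose v',np.percentile(v[ok],[2,98]),'umin',np.percentile(u[ok],[1,3]))
ok=(abs(v)<.05)&(u>-.05)&(u<.01)&(z>.03)&(z<.055)
for i in range(115,150):
    pass
print('tail-part v', np.percentile(v[ok&(u<-.01)],[2,98]))
for lo in (-.045,-.025,-.005,.015): # u of nose edge across
    k=(v>lo)&(v<lo+.02)&(u>-.17)&(u<-.11)&(z>.012)&(z<.055); print(lo,k.sum(),u[k].min() if k.any() else None)
```

```text
nose v [-0.0305964   0.02799074] umin [-0.14925529 -0.14844982]
tail-part v [-0.02988038  0.02736008]
-0.045 28 -0.14975374900721594
-0.025 88 -0.1497909010051891
-0.005 84 -0.14930088239235006
0.015 59 -0.14850962621964736
```

View pics/top12.png

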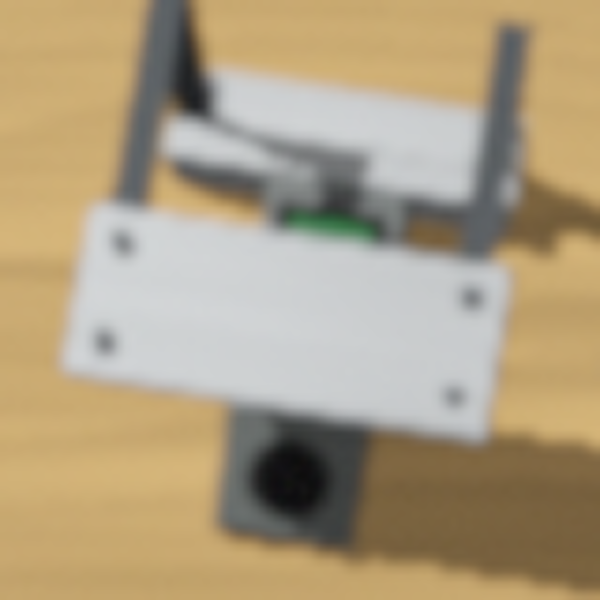

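The tester's tail touches the stop, its nose edge is at u ≈ −0.149 m across the whole width, and it is centred to within about 1 mm. Handing in.

```bash
python3 -c "
from h import *
where(); print(bot.hand_in())"
```

```text
t 28.40 pos [0.5372 0.2665 0.2979] q [ 0.345  0.295  1.367 -0.     1.483 -2.522] F [-0.6  -0.46 -0.96] w 0.0860 tip 0.022
[[-0.004, -0.272, -0.962], [-0.001, -0.962, 0.272], [-1.0, 0.002, 0.003]]
the job is handed in; nothing more can be done
None
```

The job is done and handed in at 28.4 s, within the 72 s limit. I carried the grey tester to the dock and slid it back until its tail met the middle of the stop. I then pressed the button fully in and held it for over 3 s. After that I gripped the sign at its pivot and turned it 169° anticlockwise, then backed off, so the robot touches nothing.

**Tester:**
- The nose is about 149–150 mm from the stop face, which matches the 150 mm length, so the tail is in contact.
- The yaw agrees with the dock to within about 0.5°.
- The two cameras disagree slightly on centring: the top camera puts it 1.3 mm to one side, the wrist camera about 0.9 mm to the other. That is within the 2 mm calibration.

**Button:**
- Travel stopped within 0.1 mm of the fully-in point I had worked out.
- The force rose to about 16 N as it bottomed and stayed there during the hold.
- I moved along the button's axis, but the tool itself was tilted 27° instead of 30° because a wrist joint was close to its limit.

**Sign:**
- The plate is square with its stand to about 0.2° (plate at 74.1°, foot at 74.3°).
- I saw the disc facing the robot at the start. I did not photograph the cross face directly afterwards; it follows from the turn.

**Bystanders:** in the last pictures the other things on the bench look undisturbed.

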